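# Turn a rinsed dip probe end for end in a spring clip and dock it

### The arm

A 6-joint arm with a two-finger parallel gripper is mounted at the origin on the work surface. World frame = base frame: x ahead of the robot, y to its left, z up, the work surface at z = 0. Lengths are in m, angles in rad, forces in N, time in s.
With the tool pointing down it reaches from about 0.325 to 0.85 m from the base axis. Payload 4.4 kg.
Tool frame: the origin (TCP) lies on the centre line of the jaws, within the pads' length; the fingertips stand 19 mm ahead of it and the grasp point (between the pads) is the TCP; z points along the fingers, x is the direction in which the jaws open and shut, and the axes are right-handed (so a half turn about z gives the same grasp; the last joint's range is limited). The gripper opens to 94 mm and grips with 3 to 60 N. Pads are 16 mm wide; open, the fingers measure 119 mm over their backs; the gripper's body (75 mm by 177 mm) begins 78 mm behind the grasp point.
Start: joints at [1.147, 0.207, 1.542, -0, 1.393, -0.15], TCP at [0.155, 0.554, 0.224] pointing down, gripper open.
Joint ranges: [-2.73, 2.73], [-0.86, 2.22], [0.23, 2.46], [-1.11, 4.25], [0.08, 2.63], [-2.82, 2.82]. Speed limits (rad/s): [2.79, 2.79, 3.14, 3.14, 3.14, 3.14].

### API

Orientations are given as a unit quaternion [w, x, y, z].
In Python, from cell import get_state, cams, ticket gives the robot as it stands. The module is installed in compiled form; this text tells all that it offers.
- The arm moves only by the tool send_rows, never from a script. Its argument "series" is a list of rows, each a list of 3 entries, a list of its own where there are three numbers: the shift along the tool's x, y, z in cm, then the turn, a rotation vector about the tool's x, y, z in degrees, then the opening, from 0 (shut) to 1 (fully open). A call has 1 to 12 rows; each row is the pose to reach, as a shift and turn from the pose measured when the call began, along the tool's axes at that moment; what a row does not reach only later rows make up. A row lasts 1/8 s, in which the tool goes at most 62.5 mm and 10.7 degrees, less where a joint would pass 70% of its speed; a pose out of reach is approached as far as the arm can. A call with a gripper value outside its range is refused whole. The fingers move at their own pace and stop on an object; "squeeze" is the grip in N (left out, the last holds). Time passes only in rows, so rows that repeat a pose let the fingers close. It gives the time, the measured TCP pose, the force and the opening at its end, in the units of the state.
- get_state(): the state, without advancing time (a new reading comes with each control period).
- cams.grab_frame(name): name is "scene" or "top" or "wrist"; returns the picture (400x640x3 uint8, red, green, blue); there is no depth.
- cams.camera_model(name): a dict with "intrinsics" (3x3 intrinsics, pixels), "position" and "attitude" of the camera in the world. Camera axes: x right, y up, looking along -z (the intrinsics and any distortion apply to the point x, -y, -z); pixel columns grow to the right and rows downward; lengths in m; the calibration is good to about 2 mm. A picture is of the moment at which its call begins: read the wrist's pose just before it. camera_model takes no time and is no camera call; for the wrist camera it gives the pose at the moment of the call.
- ticket.job_done(): hands the job in, once; it reports no verdict.
The state is a dict: "t": time; "joint_pos": joint angles; "dq": joint speeds; "effort": joint torques, N m; "tcp_pos": TCP position; "tool_rot": TCP orientation; "contact_force": force on the tool from outside, world axes, zero at the start; "wrist_torque": the same for the moment, N m; "opening": opening from 0.0 (shut) to 1.0 (fully open).
Only numpy, scipy, OpenCV 4.12 (cv2) and the standard library are available. Lean on these libraries where they do the work, as an engineer would, in place of code of your own. Each camera call takes 0.05 s, during which the arm holds its last target.

### The job

The rinsed dip probe stands in the drain rack with its shaft up. Put it back in its sloping dock the right way round, shaft down in the groove and fully home with its collar against the end of the groove: to turn it, snap its handle into the spring clip, let go completely, and take it again by the handle. Do not let the clean probe touch the bench top, and leave the beaker, the jar and the wash bottle where they stand.

Things in the scene. Friction and masses are not known exactly. Their poses are not given: they have to be found in the camera images.
- probe: Round cordless dip probe, 198 mm long, 130 to 210 g. Origin: centre of its collar; its x axis runs along its length to the shaft tip. Grey handle 24 mm dia, x = -109 to -4 mm; black collar 34 mm dia, 8 mm thick; bare steel shaft 12 mm dia, x = 4 to 89 mm. Balances at x = -24 mm. Starts in the drain rack's gutter at rack y = +32 mm, handle down in it, shaft standing out above.
- probe_tip (a point): Centre of the free end of the steel shaft, on the probe's axis. (The bench top is at height 0.)
- probe_butt (a point): Centre of the free end of the handle, on the probe's axis.
- drain_rack: Fixed steel rack: two V gutters at y = +32 and -32 mm over a white drip tray 210 x 150 x 22 mm. Origin: centre of the tray's underside. The gutters rise towards its +x at 30 degrees from level, each with a stop plate at its foot and open 45-degree sides; they end 17 mm short of the collar, so collar and shaft stand out free. Lift the probe out square to the slope.
- clip: Fixed lab stand (base 120 x 160 x 12 mm, thin post), a steel spring clip on top, open upwards. Origin: centre of its underside. It holds the 24 mm handle level along the clip's y axis, either way round, not the thin shaft. Two sprung jaws 24 mm long along y; lips end 27 mm above the handle's axis. Pressed straight down (4 to 8 N) the handle snaps in onto a floor; pulled straight up it comes free.
- clip_mid (a point): Middle of the clip, where the handle's axis lies when snapped in: 150 mm above the clip's origin.
- dock: Fixed grey console, base 170 x 120 mm. Origin: on the bench, under the docked collar. Along its middle a 91 mm V groove for the shaft rises towards its +x at 35 degrees from level. The collar bears on the groove's upper end; a short V 18 to 40 mm above the collar carries the handle, the rest of which stands out free. No room for fingers round the shaft. It may not slide home alone: push it.
- dock_home (a point): Where the collar's centre lies when the probe is fully home: 120 mm above the dock's origin. The deck beside the groove lies 22 mm below the probe's axis.
- dock_foot (a point): Where the shaft's tip lies when the probe is fully home, 89 mm down the slope from dock_home.
- beaker: Bystander: loose glass beaker, 72 mm dia x 90 mm, beyond the clip. Origin: centre of its underside.
- jar: Bystander: loose amber jar with a black cap, 60 mm dia x 85 mm, beyond the clip. Origin: centre of its underside.
- wash_bottle: Bystander: loose white bottle, 64 mm dia x 170 mm, beyond the clip, between beaker and jar. Origin: centre of its underside.
There are look-alikes about, which are no part of the job. There is more than one size of the probe; the job needs the smaller. Leave any blue look-alike of the clip alone.

How it is judged:
On the way, in this order (a step that is already met when the one before it is completed fails the run):
1. the probe's handle is snapped into the spring clip and the robot has let go of it (angle between the x axis of probe and the y axis of clip, either way round below 0.15 rad and x of probe in the frame of clip between -0.012 and 0.012 m and z of probe in the frame of clip between 0.138 and 0.162 m and ((y of probe in the frame of clip above 0.012 m and y of probe_butt in the frame of clip below -0.012 m) or (y of probe in the frame of clip below -0.012 m and y of probe_butt in the frame of clip above 0.012 m)) and contact force between the fingers and probe below 0.1 N and contact force between clip and probe above 0.3 N and linear speed of probe below 0.02 m/s), for 0.3 s.
2. the probe is out of the clip again, gripped by its handle (contact force between the fingers and probe above 2 N and x of the grasp point in the frame of probe below -0.01 m and distance between probe and clip_mid above 0.05 m and contact force between clip and probe below 0.1 N), for 0.1 s.
At the end, for the whole second after the job is handed in: The probe lies let go and still in the dock, shaft down the slope: its collar's centre within 6 mm of dock_home and its shaft tip within 9 mm of dock_foot (distance between probe and dock_home below 0.006 m and distance between probe_tip and dock_foot below 0.009 m and linear speed of probe below 0.02 m/s and angular speed of probe below 0.2 rad/s and contact force between the fingers and probe below 0.1 N); the robot touches nothing.
It fails at once if the probe touches the bench top (height (world z) of probe_tip below 0.008 m or height (world z) of probe_butt below 0.014 m).
It fails at once if the beaker, the jar or the wash bottle is moved more than 25 mm (distance of any of beaker, jar, wash_bottle from where it was at the start of the episode above 0.025 m).
It also fails if it takes over 54 s, if anything falls off the work surface, if the arm or the gripper's body presses on something with over 40 N, if the wrist force passes 120 N, or if a joint passes its speed limit or range.

## Working session

There is one attempt and no reset: what is moved stays moved. The work goes in short steps, Python scripts to look and compute and a tool call to move; the robot and the scene stay as the last step left them, time stands still between calls to the robot, and variables do not carry over. Pictures are saved under pics/ and viewed, and the job is handed in when it is done.

Besides the shell and the picture viewer there is one more tool, called after "Call:" by a JSON object that holds its "method" and its "body". send_rows: Moves the arm, as the interface text tells. Its arguments: {"type":"object","properties":{"series":{"type":"array"},"squeeze":{"type":"number"}},"required":["series"]}

```bash
mkdir -p pics
python3 - <<'E'
from cell import get_state, cams
import cv2
s=get_state(); print(s)
for n in ["scene","top","wrist"]:
    m=cams.camera_model(n); print(n,m)
    im=cams.grab_frame(n); cv2.imwrite(f"pics/{n}0.png",im[:,:,::-1])
E
```

```text
{'t': 0.0, 'joint_pos': array([ 1.14651068e+00,  2.07403730e-01,  1.54296441e+00, -1.28271143e-05,
        1.39350793e+00, -1.50508689e-01]), 'dq': array([ 0.00305714,  0.00098432,  0.00142333, -0.00073042, -0.00213279,
       -0.00159752]), 'effort': array([ 1.27605210e-03, -3.70865858e+01, -2.81421518e+01,  6.99849520e-02,
        3.59385344e-02, -1.61316957e-04]), 'tcp_pos': array([0.15515836, 0.55286256, 0.22329507]), 'tool_rot': array([ 5.50905055e-04,  7.96983626e-01,  6.03999832e-01, -1.00002021e-03]), 'contact_force': array([-0.6918924 ,  0.53908086,  0.18722843]), 'wrist_torque': array([-0.01896112,  0.01465382,  0.00639537]), 'opening': 0.9993641051655485}
scene {'intrinsics': array([[434.08849872,   0.        , 323.08626893],
       [  0.        , 434.08849872, 187.29263291],
       [  0.        ,   0.        ,   1.        ]]), 'position': array([1.22949233, 0.63924481, 0.83856496]), 'attitude': array([0.32941441, 0.179253  , 0.42766103, 0.82247222])}
top {'intrinsics': array([[367.36102738,   0.        , 321.53094231],
       [  0.        , 367.36102738, 195.2578871 ],
       [  0.        ,   0.        ,   1.        ]]), 'position': array([ 0.29773196, -0.10333584,  1.17467202]), 'attitude': array([ 0.71066888,  0.07435919, -0.07329161, -0.69573615])}
wrist {'intrinsics': array([[356.45004054,   0.        , 315.56291676],
       [  0.        , 356.45004054, 201.0202163 ],
       [  0.        ,   0.        ,   1.        ]]), 'position': array([0.09173976, 0.5735634 , 0.38286918]), 'attitude': array([ 0.79089462, -0.09460281, -0.07103712,  0.60040797])}
```

View pics/scene0.png

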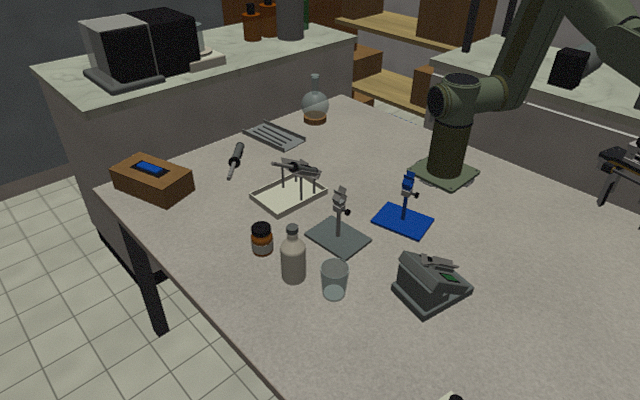

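View pics/top0.png

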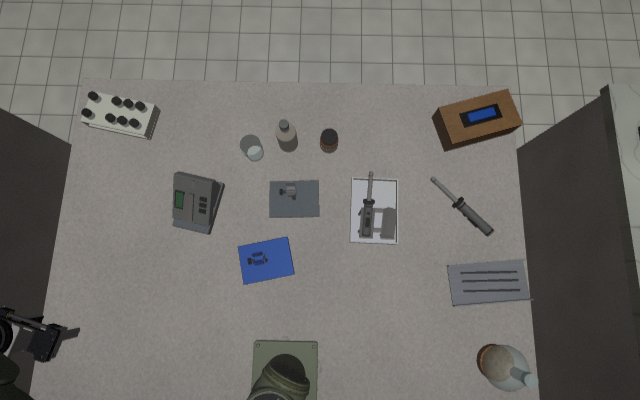

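View pics/wrist0.png

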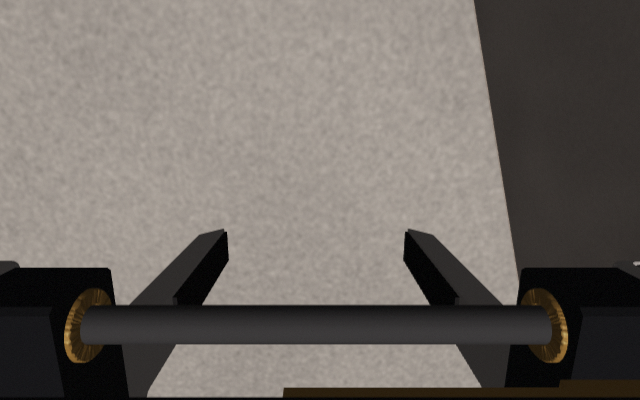

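```bash
cat > h.py <<'E'
import numpy as np, cv2
from scipy.spatial.transform import Rotation as R
from scipy.optimize import least_squares
from cell import get_state, cams
def rot(q): return R.from_quat([q[1],q[2],q[3],q[0]])
def proj(m,P):
    P=np.atleast_2d(P); c=rot(m["attitude"]).inv().apply(P-m["position"])
    K=m["intrinsics"]; x=c[:,0]/-c[:,2]; y=-c[:,1]/-c[:,2]
    return np.c_[K[0,0]*x+K[0,2],K[1,1]*y+K[1,2]]
def ray(m,uv):
    K=m["intrinsics"]; d=np.array([(uv[0]-K[0,2])/K[0,0],-(uv[1]-K[1,2])/K[1,1],-1.])
    return m["position"],rot(m["attitude"]).apply(d)
def atz(m,uv,z):
    p,d=ray(m,uv); return p+d*(z-p[2])/d[2]
def tri(obs):
    A=np.zeros((3,3));b=np.zeros(3)
    for m,uv in obs:
        p,d=ray(m,uv); d=d/np.linalg.norm(d); M=np.eye(3)-np.outer(d,d); A+=M;b+=M@p
    X=np.linalg.solve(A,b); return X,[np.round(proj(m,X)[0]-uv,1) for m,uv in obs]
E
python3 - <<'E'
from h import *
for n in ["scene","top"]:
    m=cams.camera_model(n); print(n,m.keys()); print(proj(m,[[0,0,0],[0.155,0.554,0.224],[.5,0,0],[.5,.3,0]]).round())
s=get_state(); print(s['t'])
for n,k in (("scene",3),("top",3)):
    im=cams.grab_frame(n)
    if n=="scene": c=im[120:320,180:480]
    else: c=im[110:290,150:420]
    cv2.imwrite(f"pics/{n}1.png",cv2.resize(c[:,:,::-1],None,fx=2.6,fy=2.6,interpolation=cv2.INTER_CUBIC))
E
```

```text
scene dict_keys(['intrinsics', 'position', 'attitude'])
[[442. 172.]
 [623. 209.]
 [347. 235.]
 [433. 292.]]
top dict_keys(['intrinsics', 'position', 'attitude'])
[[284. 375.]
 [ 53. 327.]
 [291. 209.]
 [198. 207.]]
0.15
```

View pics/scene1.png

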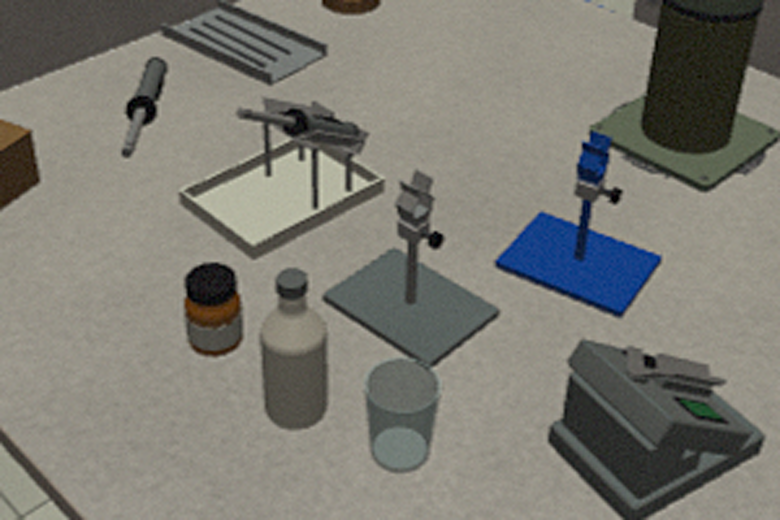

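View pics/top1.png

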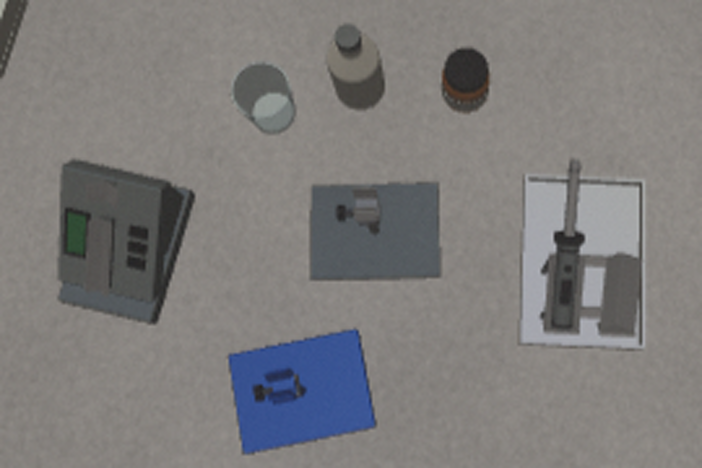

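Run:
```python
from h import *
T=cams.camera_model("top");S=cams.camera_model("scene")
t=lambda u,v:(150+u/2.6,110+v/2.6)
s=lambda u,v:(180+u/2.6,120+v/2.6)
def quad(pts,z,name,M,f):
    P=np.array([atz(M,f(*p),z) for p in pts]); 
    print(name,P.mean(0).round(4),"sides",[round(np.linalg.norm(P[i]-P[i-1]),4) for i in range(4)], "yaws",[round(np.degrees(np.arctan2(*(P[i]-P[i-1])[1::-1])),1) for i in range(4)])
quad([(525,176),(645,180),(643,348),(519,344)],.022,"tray top",T,t)
quad([(181,194),(315,142),(384,183),(253,254)],.022,"tray scene",S,s)
quad([(311,184),(439,181),(441,278),(309,280)],.012,"clip top",T,t)
quad([(324,294),(396,250),(498,311),(430,363)],.012,"clip scene",S,s)
print("collar",tri([(T,t(569,239)),(S,s(294,122))]))
print("tip",tri([(T,t(575,161)),(S,s(240,113))]))
print("butt",tri([(T,t(563,328)),(S,s(362,137))]))
for n,a,b in (("beaker",(273,113),(400,450)),("bottle",(360,85),(297,410)),("jar",(466,92),(215,335))):
    print(n,atz(T,t(*a),0.0),atz(S,s(*b),0))
# dock base corners
print("dock base bottom-left/ right",atz(T,t(58,302),.0),atz(T,t(155,323),0),atz(T,t(194,190),0), [atz(S,s(*p),0) for p in ((552,440),(632,516),(760,440))])
```

```text
tray top [ 0.4975 -0.2676  0.022 ] sides [np.float64(0.2087), np.float64(0.1495), np.float64(0.2084), np.float64(0.1488)] yaws [np.float64(-1.8), np.float64(-90.7), np.float64(178.1), np.float64(89.4)]
tray scene [ 0.5073 -0.2478  0.022 ] sides [np.float64(0.1528), np.float64(0.2008), np.float64(0.1295), np.float64(0.2098)] yaws [np.float64(-93.7), np.float64(172.9), np.float64(90.3), np.float64(-0.5)]
clip top [ 0.5318 -0.0111  0.012 ] sides [np.float64(0.1216), np.float64(0.1607), np.float64(0.123), np.float64(0.1622)] yaws [np.float64(1.7), np.float64(-87.4), np.float64(-177.6), np.float64(92.1)]
clip scene [ 0.5339 -0.0021  0.012 ] sides [np.float64(0.1563), np.float64(0.1142), np.float64(0.1524), np.float64(0.1131)] yaws [np.float64(-87.4), np.float64(-179.7), np.float64(92.2), np.float64(2.3)]
collar (array([ 0.50177795, -0.23558922,  0.12714701]), [array([-0.5,  0.5]), array([-0.7, -0.2])])
tip (array([ 0.57940458, -0.23677963,  0.17176229]), [array([-0.6,  0.6]), array([-0.8, -0.2])])
butt (array([ 0.40402778, -0.2304069 ,  0.06703084]), [array([-2.3,  1.9]), array([-2.7, -0.5])])
beaker [0.68540756 0.12692635 0.        ] [0.68513174 0.13111344 0.        ]
bottle [0.72581277 0.0164012  0.        ] [0.72321512 0.02357008 0.        ]
jar [ 0.71920316 -0.12116519  0.        ] [ 7.15917936e-01 -1.19729363e-01 -1.11022302e-16]
dock base bottom-left/ right [0.43548668 0.37795669 0.        ] [0.41214414 0.25604114 0.        ] [0.58125789 0.22089842 0.        ] [array([0.56817756, 0.22419489, 0.        ]), array([0.58681455, 0.33147761, 0.        ]), array([0.41961214, 0.36453899, 0.        ])]
```

```bash
cat >> h.py <<'E'
def axes(x,z):
    z=np.array(z,float);z/=np.linalg.norm(z);x=np.array(x,float);x-=z*(x@z);x/=np.linalg.norm(x)
    return np.c_[x,np.cross(z,x),z]
def delta(P,M):
    s=get_state(); R0=rot(s["tool_rot"])
    d=R0.inv().apply(np.array(P)-s["tcp_pos"])*100
    r=(R0.inv()*R.from_matrix(M)).as_rotvec()*180/np.pi
    n=max(np.linalg.norm(d)/6.25,np.linalg.norm(r)/10.7)
    print("t",round(s["t"],2),"shift",d.round(2).tolist(),"turn",r.round(2).tolist(),"rows>=",round(n,1))
def slopeM(psi,tilt,flip=1):
    # tool z into slope, tool y = -flip*upslope
    p=np.radians(psi);a=np.radians(tilt)
    u=np.array([np.cos(a)*np.cos(p),np.cos(a)*np.sin(p),np.sin(a)]);l=np.array([-np.sin(p),np.cos(p),0])
    n=np.cross(u,l); return axes(-flip*l,-n),u,l,n
def down(yaw):
    y=np.radians(yaw); return axes([np.cos(y),np.sin(y),0],[0,0,-1])
E
python3 - <<'E'
from h import *
T=cams.camera_model("top");S=cams.camera_model("scene")
t=lambda u,v:(150+u/2.6,110+v/2.6)
s=lambda u,v:(180+u/2.6,120+v/2.6)
print("knob",tri([(T,t(342,213)),(S,s(436,240))]))
print("jaws px of clip_mid",proj(T,[.532,-.0085,.15]),proj(S,[.532,-.0085,.15]), t(365,210),s(415,205))
st=get_state();R0=rot(st["tool_rot"])
for n in ["wrist"]:
    m=cams.camera_model(n);print(R0.inv().apply(m["position"]-st["tcp_pos"]),(R0.inv()*rot(m["attitude"])).as_matrix().round(3))
delta([.4,.1,.38],down(-10))
E
```

```text
knob (array([0.52931148, 0.02148011, 0.11137617]), [array([-0.7,  0.5]), array([-1. , -0.1])])
jaws px of clip_mid [[289.88049168 188.86728928]] [[338.60569052 196.34154973]] (290.38461538461536, 190.76923076923077) (339.61538461538464, 198.84615384615384)
[ 0.00237931 -0.06670194 -0.1594443 ] [[ 1.    -0.001 -0.001]
 [-0.002 -0.972 -0.235]
 [-0.001  0.235 -0.972]]
t 0.25 shift [-37.04, 35.81, -15.58] turn [0.04, 0.06, 84.31] rows>= 8.6
```

Call:
{"method": "send_rows", "body": {"series": [[[-37, 35.8, -15.6], [0, 0, 84], 1], [[-37, 35.8, -15.6], [0, 0, 84], 1], [[-37, 35.8, -15.6], [0, 0, 84], 1], [[-37, 35.8, -15.6], [0, 0, 84], 1], [[-37, 35.8, -15.6], [0, 0, 84], 1], [[-37, 35.8, -15.6], [0, 0, 84], 1], [[-37, 35.8, -15.6], [0, 0, 84], 1], [[-37, 35.8, -15.6], [0, 0, 84], 1], [[-37, 35.8, -15.6], [0, 0, 84], 1], [[-37, 35.8, -15.6], [0, 0, 84], 1]]}}

```text
t: 1.5
tcp_pos: [0.4011, 0.0986, 0.3809]
tool_rot: [0.0, 0.996, -0.087, 0.001]
contact_force: [0.5, 0.2, 0.3]
opening: 1.003
```

Run:
```python
from h import *
im=cams.grab_frame("wrist"); cv2.imwrite("pics/w1.png",im[:,:,::-1])
M,u,l,n=slopeM(-1.5,30)
C=np.array([.502,-.2355,.127])
P=C+.014*u+.11*n; print(P); delta(P,M)
```

```text
[ 0.45913905 -0.23437765  0.22926279]
t 1.55 shift [11.52, 31.92, 15.11] turn [24.74, 21.35, 79.66] rows>= 8.0
```

View pics/w1.png

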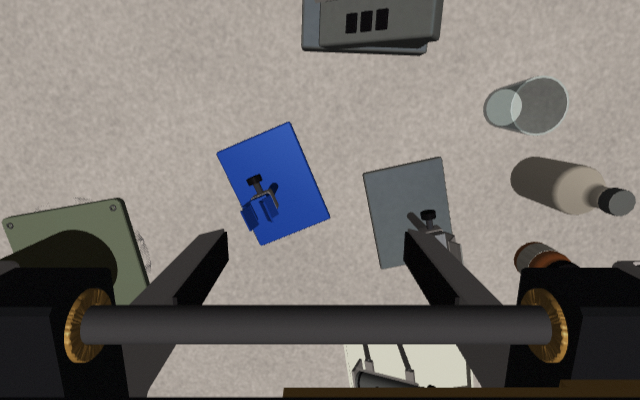

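Call:
{"method": "send_rows", "body": {"series": [[[11.5, 31.9, 15.1], [24.7, 21.3, 79.7], 1], [[11.5, 31.9, 15.1], [24.7, 21.3, 79.7], 1], [[11.5, 31.9, 15.1], [24.7, 21.3, 79.7], 1], [[11.5, 31.9, 15.1], [24.7, 21.3, 79.7], 1], [[11.5, 31.9, 15.1], [24.7, 21.3, 79.7], 1], [[11.5, 31.9, 15.1], [24.7, 21.3, 79.7], 1], [[11.5, 31.9, 15.1], [24.7, 21.3, 79.7], 1], [[11.5, 31.9, 15.1], [24.7, 21.3, 79.7], 1], [[11.5, 31.9, 15.1], [24.7, 21.3, 79.7], 1], [[11.5, 31.9, 15.1], [24.7, 21.3, 79.7], 1]]}}

```text
t: 2.8
tcp_pos: [0.4595, -0.2331, 0.2296]
tool_rot: [0.18, -0.675, 0.691, -0.185]
contact_force: [0.1, 0.5, 0.9]
opening: 1.0
```

Run:
```python
from h import *
s=get_state();print(s["joint_pos"].round(2),s["tcp_pos"],s["tool_rot"])
m=cams.camera_model("wrist");im=cams.grab_frame("wrist")
import pickle;pickle.dump((m,im),open("w2.pkl","wb"))
cv2.imwrite("pics/w2.png",im[:,:,::-1])
M,u,l,n=slopeM(-1.5,30);C=np.array([.502,-.2355,.127])
print(proj(m,[C,C+.089*u,C-.109*u,s["tcp_pos"]]).round())
```

```text
[-0.89 -0.2   2.03  0.47  1.01  0.52] [ 0.45947037 -0.23309235  0.2295965 ] [ 0.18032879 -0.67539942  0.69076183 -0.18483843]
[[320. 224.]
 [321. 107.]
 [319. 345.]
 [320. 263.]]
```

View pics/w2.png

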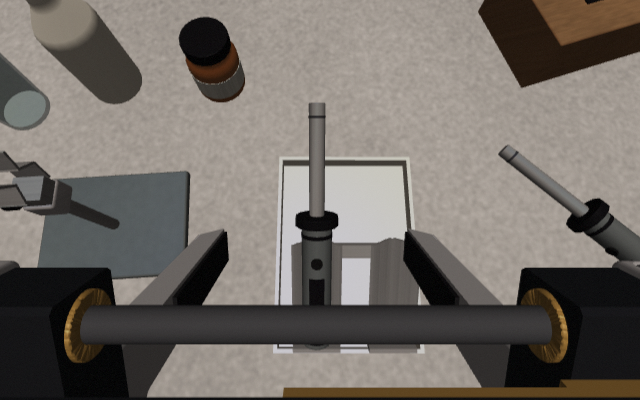

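Run:
```python
from h import *
import pickle
m,im=pickle.load(open("w2.pkl","rb"))
cv2.imwrite("pics/w2c.png",cv2.resize(im[90:270,250:430][:,:,::-1],None,fx=3.3,fy=3.3,interpolation=cv2.INTER_CUBIC))
T=cams.camera_model("top");S=cams.camera_model("scene")
t=lambda u,v:(150+u/2.6,110+v/2.6)
s=lambda u,v:(180+u/2.6,120+v/2.6)
s0=get_state();R0=rot(s0["tool_rot"])
for nm,w,a,b in (("collar",(317.2,219.5),(569,239),(294,122)),("tip",(317,104),(575,161),(240,113))):
    for o in ([(m,w),(T,t(*a)),(S,s(*b))],[(m,w),(S,s(*b))],[(m,w),(T,t(*a))]):
        X,e=tri(o);print(nm,X.round(4),e,"tool mm",(R0.inv().apply(X-s0["tcp_pos"])*1000).round(1))
M,u,l,n=slopeM(-1.5,30);C=np.array([.502,-.2355,.127])
print("collar depth",-rot(m["attitude"]).inv().apply(C-m["position"])[2])
```

```text
collar [ 0.5031 -0.2342  0.1287] [array([1.4, 2.1]), array([-1. , -0.1]), array([-0.7, -0.2])] tool mm [ -0.5  12.8 109.4]
collar [ 0.5038 -0.2322  0.1293] [array([-1.2,  1.3]), array([-0.4, -0.1])] tool mm [ -2.5  12.1 109.2]
collar [ 0.4966 -0.2327  0.1625] [array([-0.1,  0.4]), array([ 0. , -0.1])] tool mm [-1.7  1.7 76.8]
tip [ 0.5799 -0.2356  0.1728] [array([1.5, 0.8]), array([-1. ,  0.3]), array([-0.7, -0.3])] tool mm [ -0.8 -75.7 109.5]
tip [ 0.5798 -0.2339  0.1729] [array([-0.8,  0.9]), array([-0.3, -0.1])] tool mm [ -2.5 -75.6 109.4]
tip [ 0.579  -0.2361  0.1766] [array([ 2.3, -1.1]), array([-0.6,  0.2])] tool mm [ -0.3 -76.9 105.8]
collar depth 0.28087260859691565
```

View pics/w2c.png

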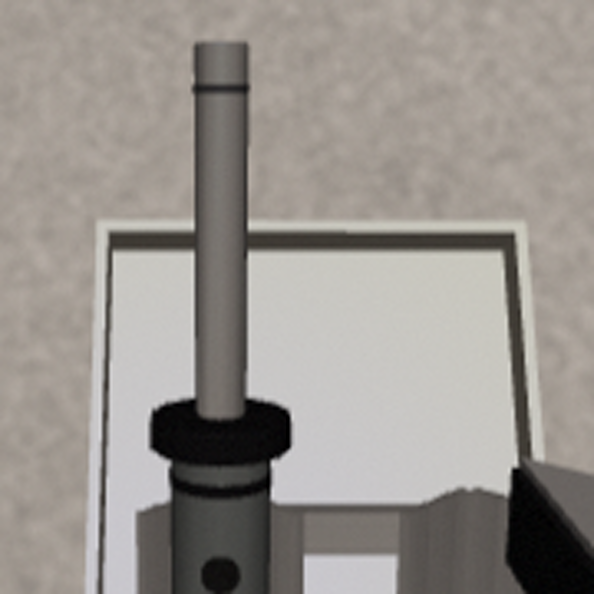

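Call:
{"method": "send_rows", "body": {"series": [[[-0.15, -0.2, 4], [0, 0, 0], 0.6], [[-0.15, -0.2, 8], [0, 0, 0], 0.5], [[-0.15, -0.2, 10.9], [0, 0, 0], 0.45], [[-0.15, -0.2, 10.9], [0, 0, 0], 0.45], [[-0.15, -0.2, 10.9], [0, 0, 0], 0.45]]}}

```text
t: 3.48
tcp_pos: [0.5164, -0.2337, 0.1375]
tool_rot: [0.18, -0.676, 0.69, -0.186]
contact_force: [0.7, -0.5, 1.0]
opening: 0.502
```

Run:
```python
from h import *
s=get_state();print(s["tcp_pos"],s["contact_force"],s["opening"])
im=cams.grab_frame("wrist")
cv2.imwrite("pics/w3.png",cv2.resize(im[50:330,160:480][:,:,::-1],None,fx=2,fy=2))
```

```text
[ 0.51643342 -0.23370929  0.13753856] [ 0.73032006 -0.45454684  0.99601751] 0.5019258409259371
```

View pics/w3.png

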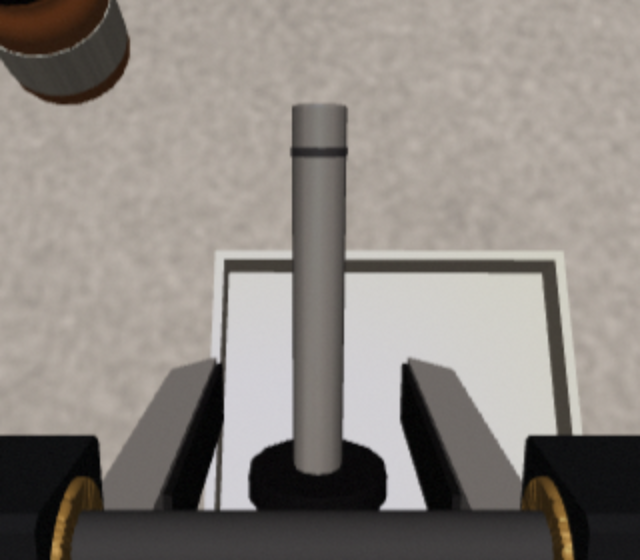

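Run:
```python
from h import *
s=get_state();m=cams.camera_model("wrist");R0=rot(s["tool_rot"])
f=lambda x,y,z:((proj(m,s["tcp_pos"]+R0.apply([x/1e3,y/1e3,z/1e3]))[0]-[160,50])*2).round().tolist()
for y in(-8,8):
  for z in (0,19): print(y,z,f(-23.5,y,z),f(23.5,y,z))
print("tip if at -75 :",f(0,-75,0),f(0,-77,0),f(0,-73,0)," collar front -10,0:",f(0,-6,-6),f(0,10,0),f(0,-10,0))
```

```text
-8 0 [221.0, 394.0] [420.0, 395.0]
-8 19 [230.0, 368.0] [409.0, 368.0]
8 0 [223.0, 457.0] [417.0, 457.0]
8 19 [232.0, 425.0] [407.0, 425.0]
tip if at -75 : [322.0, 100.0] [322.0, 90.0] [322.0, 110.0]  collar front -10,0: [321.0, 412.0] [320.0, 464.0] [320.0, 386.0]
```

Call:
{"method": "send_rows", "body": {"series": [[[0, 0, 0], [0, 0, 0], 0], [[0, 0, 0], [0, 0, 0], 0], [[0, 0, 0], [0, 0, 0], 0], [[0, 0, 0], [0, 0, 0], 0], [[0, 0, 0], [0, 0, 0], 0], [[0, 0, -1.5], [0, 0, 0], 0], [[0, 0, -4], [0, 0, 0], 0], [[0, 0, -8], [0, 0, 0], 0], [[0, 0, -12], [0, 0, 0], 0]], "squeeze": 55}}

```text
t: 4.65
tcp_pos: [0.4547, -0.2312, 0.2417]
tool_rot: [0.18, -0.676, 0.691, -0.184]
contact_force: [0.3, -0.9, -1.4]
opening: 0.11
```

Run:
```python
from h import *
s=get_state();print(s["tcp_pos"],s["contact_force"],s["opening"])
m=cams.camera_model("wrist")
im=cams.grab_frame("wrist")
cv2.imwrite("pics/w4.png",cv2.resize(im[:,100:520][:,:,::-1],None,fx=1.45,fy=1.45))
im=cams.grab_frame("scene")
cv2.imwrite("pics/s4.png",cv2.resize(im[60:260,200:440][:,:,::-1],None,fx=3,fy=3))
R0=rot(s["tool_rot"]);print([proj(m,s["tcp_pos"]+R0.apply([0,y/1e3,0]))[0].round(1) for y in (-74,15)])
```

```text
[ 0.45465797 -0.2311513   0.24167155] [ 0.32625737 -0.91858225 -1.36241696] 0.10996619112552541
[array([320.8, 102.5]), array([320. , 291.6])]
```

View pics/w4.png

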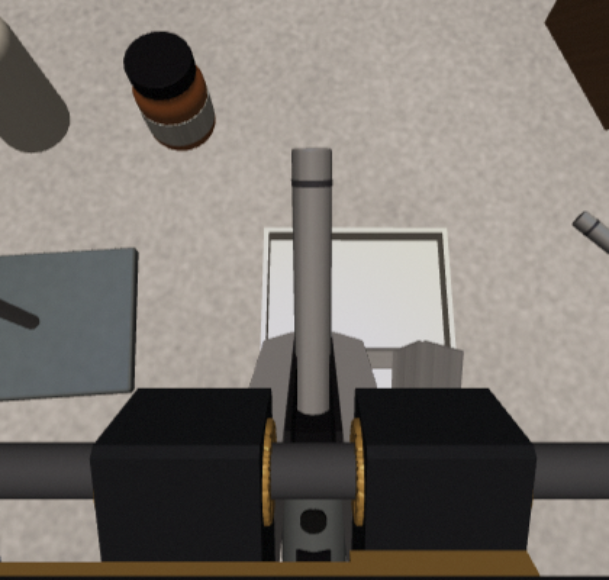

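View pics/s4.png

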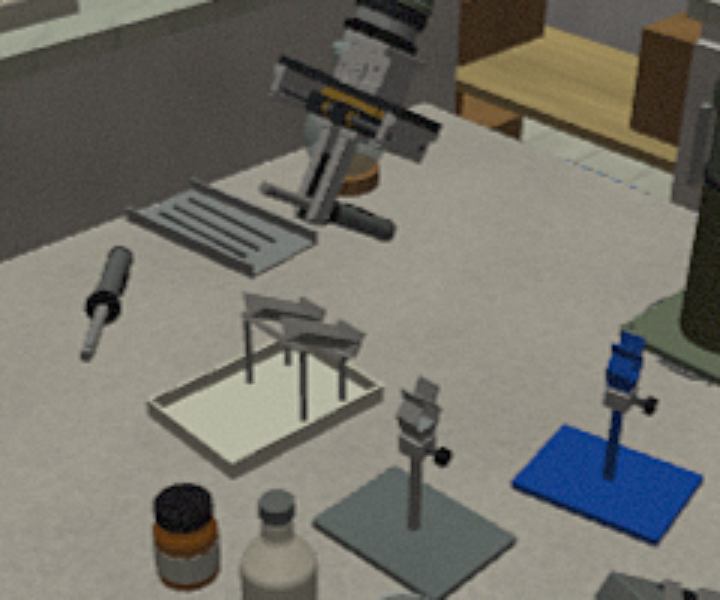

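Run:
```python
import cv2
im=cv2.imread("pics/w1.png"); cv2.imwrite("pics/w1c.png",cv2.resize(im[130:290,340:500],None,fx=3.7,fy=3.7,interpolation=cv2.INTER_CUBIC))
im=cv2.imread("pics/top0.png"); cv2.imwrite("pics/t0c.png",cv2.resize(im[170:230,255:335],None,fx=8,fy=8,interpolation=cv2.INTER_CUBIC))
im=cv2.imread("pics/scene0.png"); cv2.imwrite("pics/s0c.png",cv2.resize(im[175:265,295:385],None,fx=6.5,fy=6.5,interpolation=cv2.INTER_CUBIC))
```

```text
(no output)
```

View pics/w1c.png

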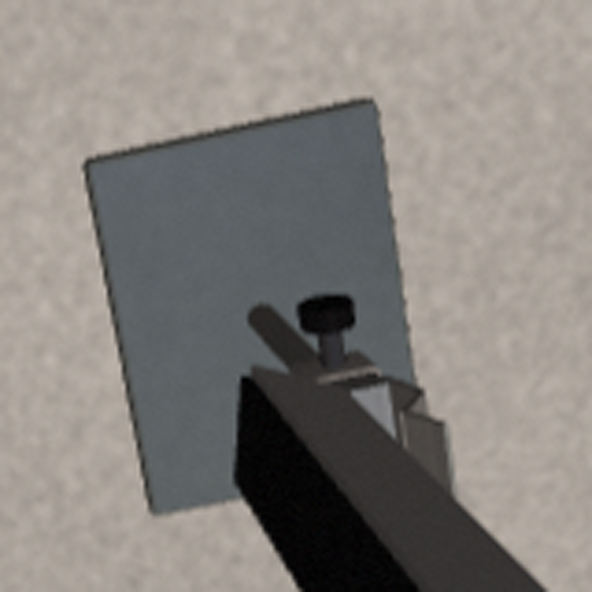

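View pics/t0c.png

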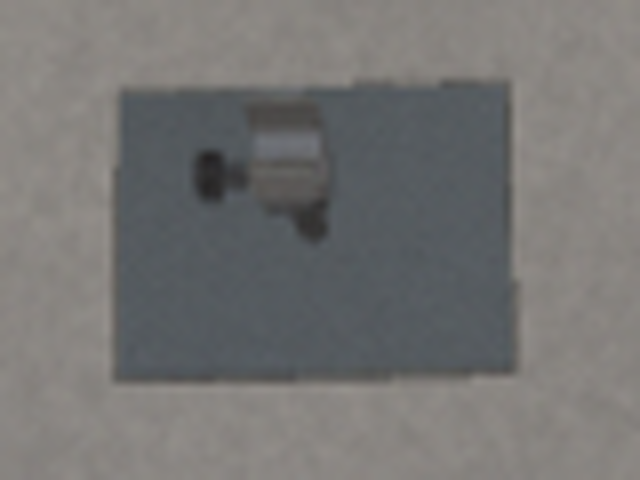

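View pics/s0c.png

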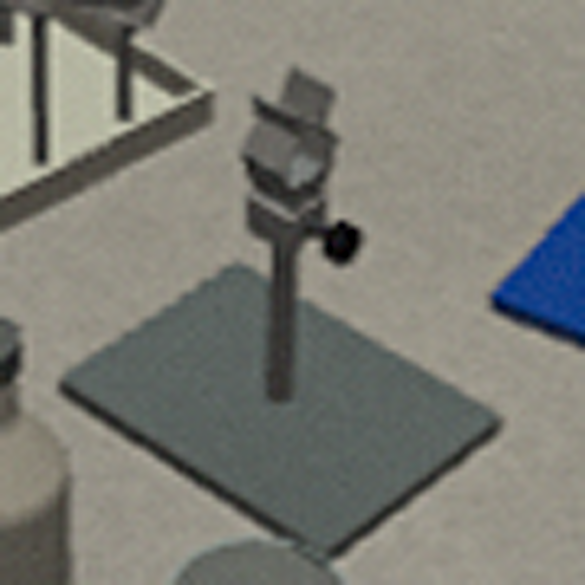

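Run:
```python
from h import *
T=cams.camera_model("top");S=cams.camera_model("scene");W=cams.camera_model("wrist")
s=get_state();R0=rot(s["tool_rot"])
rp=R0.inv().apply(W["position"]-s["tcp_pos"]);rR=R0.inv()*rot(W["attitude"])
q=np.array([0,.996,-.087,.001]);q/=np.linalg.norm(q);Rw=rot(q);a=(Rw*rR).as_quat()
W1=dict(intrinsics=W["intrinsics"],position=np.array([.4011,.0986,.3809])+Rw.apply(rp),attitude=np.array([a[3],a[0],a[1],a[2]]))
# model fit of clip base: params x,y,yaw ; corners top z=.012
def cor(p):
    c,sn=np.cos(p[2]),np.sin(p[2]);L=np.array([[.06,.08],[.06,-.08],[-.06,-.08],[-.06,.08]])
    return np.c_[L@np.array([[c,sn],[-sn,c]])+p[:2],[.012]*4]
t=lambda u,v:np.array((255+u/8,170+v/8)); sc=lambda u,v:np.array((295+u/6.5,175+v/6.5)); w=lambda u,v:np.array((340+u/3.7,130+v/3.7))
ob={"top":(T,[(0,t(120,90)),(1,t(510,84)),(2,t(517,372)),(3,t(114,381))]),
"scene":(S,[(1,sc(62,384)),(2,sc(240,263)),(3,sc(500,424)),(0,sc(328,549))]),
"w1":(W1,[(3,w(87,161)),(0,w(374,101)),(2,w(152,514))])}
def fit(keys):
    f=lambda p:np.concatenate([(proj(ob[k][0],cor(p)[i])[0]-uv)*ob_w[k] for k in keys for i,uv in ob[k][1]])
    r=least_squares(f,[.53,-.01,0.03]);return r.x,np.sqrt(np.mean(r.fun**2))
ob_w=dict(top=1,scene=1,w1=1)
for k in (["top"],["scene"],["w1"]):
    x,e=fit(k);print(k,x[:2].round(4),np.degrees(x[2]).round(2),e.round(2))
print("jaws top center at z .15/.165",atz(T,t(289,150),.15),atz(T,t(289,150),.165))
for z in (.14,.15,.16,.17): print(z,proj(S,[.532,-.0105,z])[0],(proj(S,[.532,-.0105,z])[0]-[295,175])*6.5)
print("scene px for y-.004",[(proj(S,[.533,-.004,z])[0]-[295,175])*6.5 for z in (.14,.15,.16,.177)])
# probe in current view
R0=rot(s["tool_rot"])
for y in (-74,15,124): X=s["tcp_pos"]+R0.apply([0,y/1e3,0]);print(y,X.round(3),(proj(S,X)[0]-[200,60])*3,)
```

```text
['top'] [ 0.5311 -0.0116] 2.28 0.15
['scene'] [ 0.5339 -0.0021] 2.36 0.79
['w1'] [ 0.5287 -0.0063] 2.3 0.97
jaws top center at z .15/.165 [ 0.53242017 -0.01204735  0.15      ] [ 0.52898461 -0.01338371  0.165     ]
0.14 [337.95601533 199.00273285] [279.21409962 156.01776353]
0.15 [338.07656259 196.02428163] [279.99765684 136.6578306 ]
0.16 [338.19828503 193.01679438] [280.78885272 117.10916348]
0.17 [338.32119992 189.97984443] [281.58779951  97.36898878]
scene px for y-.004 [array([288.6891637 , 163.73781655]), array([289.52178658, 144.34300655]), array([290.36255699, 124.75841119]), array([291.81090658,  91.02109065])]
-74 [ 0.52  -0.235  0.283] [258.2434536  188.11353209]
15 [ 0.444 -0.234  0.238] [319.58747218 205.98724293]
124 [ 0.349 -0.232  0.183] [386.42022975 225.46019907]
```

Run:
```python
from h import *
delta([.47,-.13,.32],down(2.3))
```

```text
t 4.75 shift [-10.36, -4.73, -5.91] turn [-22.8, -25.06, -91.14] rows>= 9.1
```

Call:
{"method": "send_rows", "body": {"series": [[[-1, -0.5, -4], [0, 0, 0], 0], [[-10.4, -4.7, -5.9], [-22.8, -25.1, -91.1], 0], [[-10.4, -4.7, -5.9], [-22.8, -25.1, -91.1], 0], [[-10.4, -4.7, -5.9], [-22.8, -25.1, -91.1], 0], [[-10.4, -4.7, -5.9], [-22.8, -25.1, -91.1], 0], [[-10.4, -4.7, -5.9], [-22.8, -25.1, -91.1], 0], [[-10.4, -4.7, -5.9], [-22.8, -25.1, -91.1], 0], [[-10.4, -4.7, -5.9], [-22.8, -25.1, -91.1], 0], [[-10.4, -4.7, -5.9], [-22.8, -25.1, -91.1], 0], [[-10.4, -4.7, -5.9], [-22.8, -25.1, -91.1], 0], [[-10.4, -4.7, -5.9], [-22.8, -25.1, -91.1], 0], [[-10.4, -4.7, -5.9], [-22.8, -25.1, -91.1], 0]]}}

```text
t: 6.25
tcp_pos: [0.4694, -0.1291, 0.3184]
tool_rot: [-0.001, 1.0, 0.019, -0.001]
contact_force: [-0.2, 0.3, -2.6]
opening: 0.11
```

Run:
```python
from h import *
import pickle
s=get_state();print(s["tcp_pos"],s["joint_pos"].round(2),s["opening"])
m=cams.camera_model("wrist");im=cams.grab_frame("wrist");pickle.dump((m,im,s),open("w5.pkl","wb"))
cv2.imwrite("pics/w5.png",im[:,:,::-1])
R0=rot(s["tool_rot"])
print("tip pred",proj(m,s["tcp_pos"]+R0.apply([0,-.074,0])),"clipmid",proj(m,[.5305,-.008,.15]))
im=cams.grab_frame("scene");cv2.imwrite("pics/s5.png",cv2.resize(im[60:260,250:490][:,:,::-1],None,fx=3,fy=3))
```

```text
[ 0.46940328 -0.12909922  0.31839353] [-0.45 -0.04  1.62  0.    1.57 -0.48] 0.11001616064944353
tip pred [[311.3825502 104.8354305]] clipmid [[389.92537504  57.25871087]]
```

View pics/w5.png

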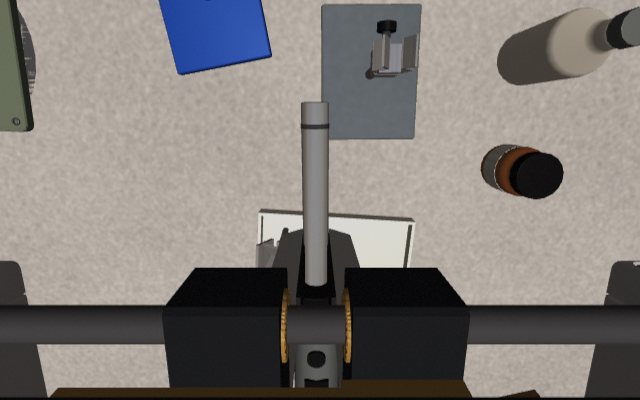

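View pics/s5.png

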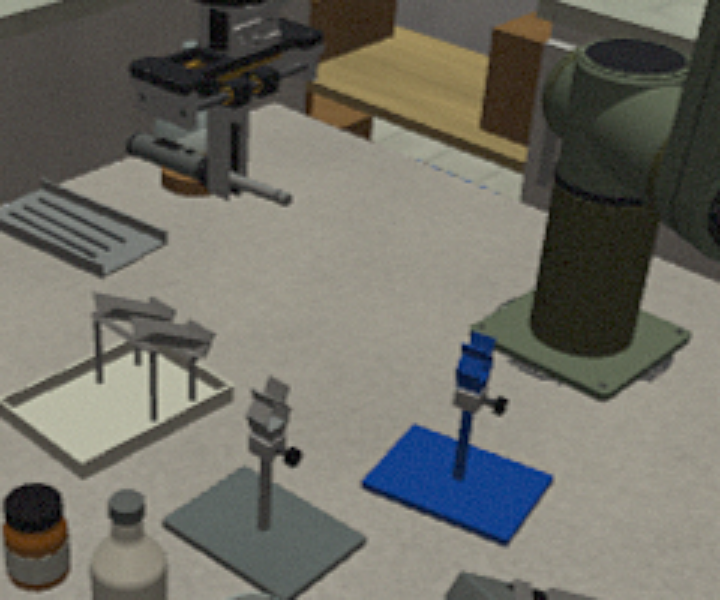

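Run:
```python
import pickle,cv2
m,im,s=pickle.load(open("w5.pkl","rb"))
cv2.imwrite("pics/w5c.png",cv2.resize(im[0:150,300:440][:,:,::-1],None,fx=4,fy=4,interpolation=cv2.INTER_CUBIC))
```

```text
(no output)
```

View pics/w5c.png

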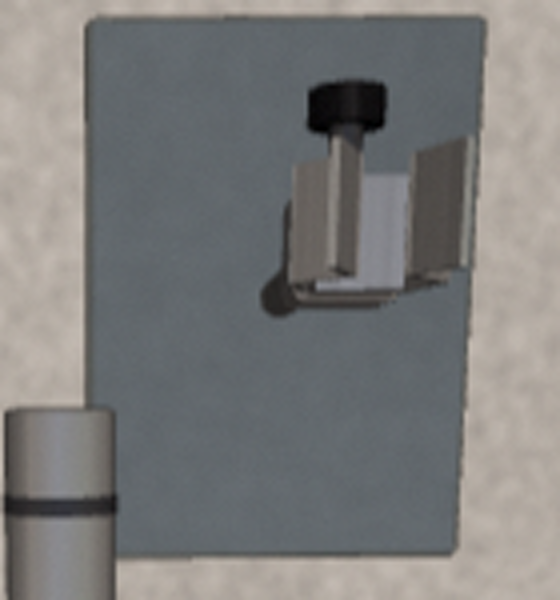

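Run:
```python
from h import *
import pickle
m,im,s=pickle.load(open("w5.pkl","rb"))
c=lambda u,v:(300+u/4,v/4)
for p in ((294,163),(292,280),(474,137),(470,265)): print(p,atz(m,c(*p),.177).round(4))
for p in ((408,173),(406,290),(340,290)): print("floor",p,atz(m,c(*p),.138).round(4))
def cor(p):
    cc,sn=np.cos(p[2]),np.sin(p[2]);L=np.array([[.06,.08],[.06,-.08],[-.06,-.08],[-.06,.08]])
    return np.c_[L@np.array([[cc,sn],[-sn,cc]])+p[:2],[.012]*4]
ob=[(3,c(90,21)),(0,c(485,19)),(1,c(455,553))]
f=lambda p:np.concatenate([proj(m,cor(p)[i])[0]-uv for i,uv in ob]); r=least_squares(f,[.53,-.01,.03]);print(r.x,np.degrees(r.x[2]),r.fun.round(2))
print("pos mid px", (proj(m,[*r.x[:2],.15])[0]-[300,0])*4)
```

```text
(294, 163) [ 0.5115 -0.0007  0.177 ]
(292, 280) [ 0.5128 -0.0223  0.177 ]
(474, 137) [0.5462 0.0054 0.177 ]
(470, 265) [ 0.5479 -0.0181  0.177 ]
floor (408, 173) [0.5424 0.0059 0.138 ]
floor (406, 290) [ 0.5443 -0.0186  0.138 ]
floor (340, 290) [ 0.5294 -0.0191  0.138 ]
[ 0.53317042 -0.00805573  0.04595822] 2.633211914040689 [-1.47 -0.67  0.9  -0.95  0.62  2.02]
pos mid px [372.03006251 229.82664417]
```

Run:
```python
from h import *
import pickle
m,im,s=pickle.load(open("w5.pkl","rb"));R0=rot(s["tool_rot"])
for z in (-10,0):
  for y in (-74,-40,0,11): print(y,z,proj(m,s["tcp_pos"]+R0.apply([0,y/1e3,z/1e3]))[0].round(1))
S=cams.camera_model("scene");T=cams.camera_model("top")
for y in (-74,0,11,19,124): X=s["tcp_pos"]+R0.apply([0,y/1e3,0]);print(y,((proj(S,X)[0]-[250,60])*3).round(),proj(T,X)[0].round(1))
im=cams.grab_frame("top");cv2.imwrite("pics/t5.png",cv2.resize(im[150:290,270:430][:,:,::-1],None,fx=4,fy=4))
```

```text
-74 -10 [311.1 104.1]
-40 -10 [311.2 186.6]
0 -10 [311.4 273.2]
11 -10 [311.4 295.3]
-74 0 [311.4 104.8]
-40 0 [311.5 182.3]
0 0 [311.6 264.3]
11 0 [311.6 285.2]
-74 [286. 201.] [302.5 200.2]
0 [225. 175.] [333.6 199.7]
11 [216. 171.] [338.3 199.6]
19 [210. 168.] [341.6 199.5]
124 [132. 135.] [385.7 198.8]
```

View pics/t5.png

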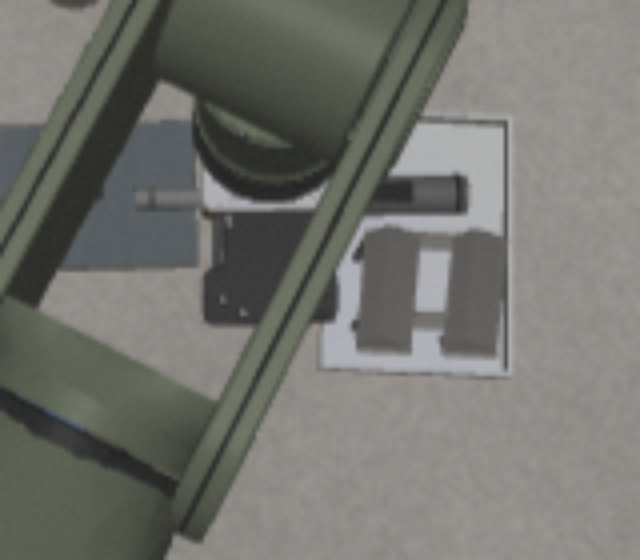

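Run:
```python
from h import *
import pickle
s=get_state();R0=rot(s["tool_rot"])
for i in range(3):
    m=cams.camera_model("wrist");print((R0.inv().apply(m["position"]-s["tcp_pos"])*1000).round(2),(R0.inv()*rot(m["attitude"])).as_rotvec().round(4))
m,im,s=pickle.load(open("w5.pkl","rb"));R0=rot(s["tool_rot"]);print((R0.inv().apply(m["position"]-s["tcp_pos"])*1000).round(2),(R0.inv()*rot(m["attitude"])).as_rotvec().round(4))
```

```text
[   1.71  -69.68 -159.44] [ 2.9052e+00 -2.1000e-03 -1.2000e-03]
[   1.71  -69.68 -159.44] [ 2.9052e+00 -2.1000e-03 -1.2000e-03]
[   1.71  -69.68 -159.44] [ 2.9052e+00 -2.1000e-03 -1.2000e-03]
[   1.71  -69.67 -159.43] [ 2.9052e+00 -2.0000e-03 -1.2000e-03]
```

Run:
```python
from h import *
delta([.526,.037,.22],down(2.3))
```

```text
t 6.4 shift [6.3, -16.43, 9.95] turn [-0.06, 0.04, -0.13] rows>= 3.2
```

Call:
{"method": "send_rows", "body": {"series": [[[3, -8, 3], [0, 0, 0], 0], [[6.3, -16.4, 6], [0, 0, 0], 0], [[6.3, -16.4, 9.9], [0, 0, 0], 0], [[6.3, -16.4, 9.9], [0, 0, 0], 0], [[6.3, -16.4, 9.9], [0, 0, 0], 0], [[6.3, -16.4, 9.9], [0, 0, 0], 0]]}}

```text
t: 7.15
tcp_pos: [0.527, 0.0352, 0.2223]
tool_rot: [-0.0, 1.0, 0.018, 0.001]
contact_force: [-0.5, -0.1, -2.0]
opening: 0.111
```

Run:
```python
from h import *
s=get_state();print(s["tcp_pos"],s["opening"],s["contact_force"])
R0=rot(s["tool_rot"]);S=cams.camera_model("scene");T=cams.camera_model("top")
im=cams.grab_frame("scene");cv2.imwrite("pics/s6.png",cv2.resize(im[130:250,270:430][:,:,::-1],None,fx=5,fy=5,interpolation=cv2.INTER_CUBIC))
for y in (-74,0,19,124): X=s["tcp_pos"]+R0.apply([0,y/1e3,0]);print(y,((proj(S,X)[0]-[270,130])*5).round())
im=cams.grab_frame("top");cv2.imwrite("pics/t6.png",cv2.resize(im[150:250,240:360][:,:,::-1],None,fx=5,fy=5))
for y in (-74,0,19,124): X=s["tcp_pos"]+R0.apply([0,y/1e3,0]);print(y,((proj(T,X)[0]-[240,150])*5).round())
```

```text
[0.52704349 0.03516296 0.22228638] 0.11076963837976461 [-0.5486406  -0.06402327 -1.95243143]
-74 [530. 309.]
0 [416. 250.]
19 [388. 236.]
124 [242. 160.]
-74 [ 17. 173.]
0 [156. 171.]
19 [192. 171.]
124 [388. 168.]
```

View pics/s6.png

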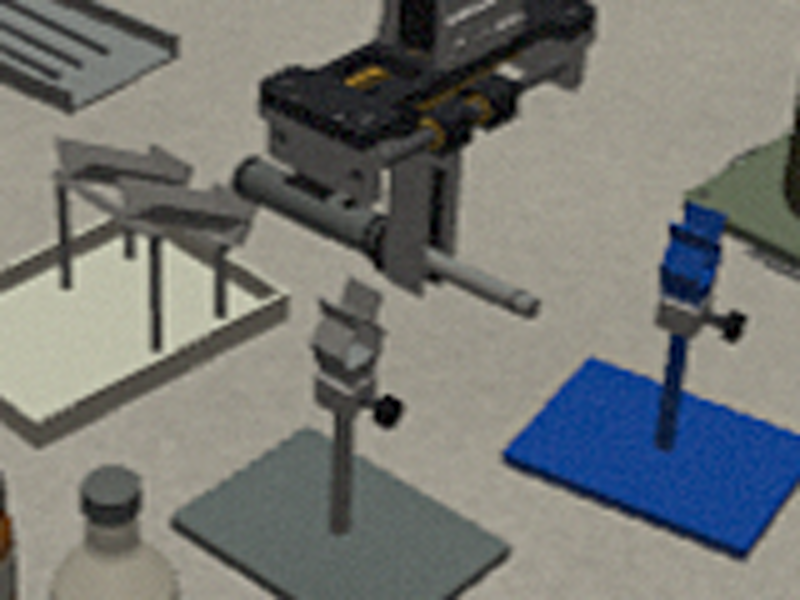

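View pics/t6.png

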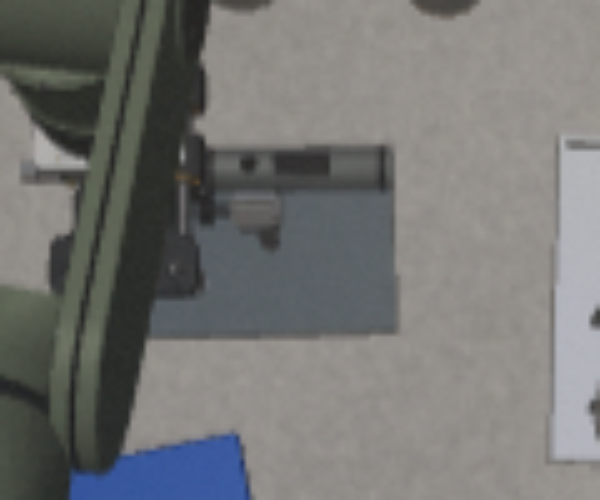

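Call:
{"method": "send_rows", "body": {"series": [[[-0.1, 0, 2], [-2.5, 0, 0], 0], [[-0.1, 0, 4], [-2.5, 0, 0], 0], [[-0.1, 0, 4.4], [-2.5, 0, 0], 0], [[-0.1, 0, 4.4], [-2.5, 0, 0], 0]]}}

```text
t: 7.75
tcp_pos: [0.5274, 0.0344, 0.1798]
tool_rot: [0.022, 1.0, 0.017, 0.003]
contact_force: [1.8, 0.2, -1.0]
opening: 0.111
```

Run:
```python
from h import *
s=get_state();print(s["tcp_pos"],s["opening"],s["contact_force"])
R0=rot(s["tool_rot"]);S=cams.camera_model("scene");T=cams.camera_model("top")
im=cams.grab_frame("scene");cv2.imwrite("pics/s7.png",cv2.resize(im[150:230,290:400][:,:,::-1],None,fx=7,fy=7,interpolation=cv2.INTER_CUBIC))
```

```text
[0.52735049 0.03439714 0.17978604] 0.11133942718037687 [ 1.80574979  0.17663942 -0.97388085]
```

View pics/s7.png

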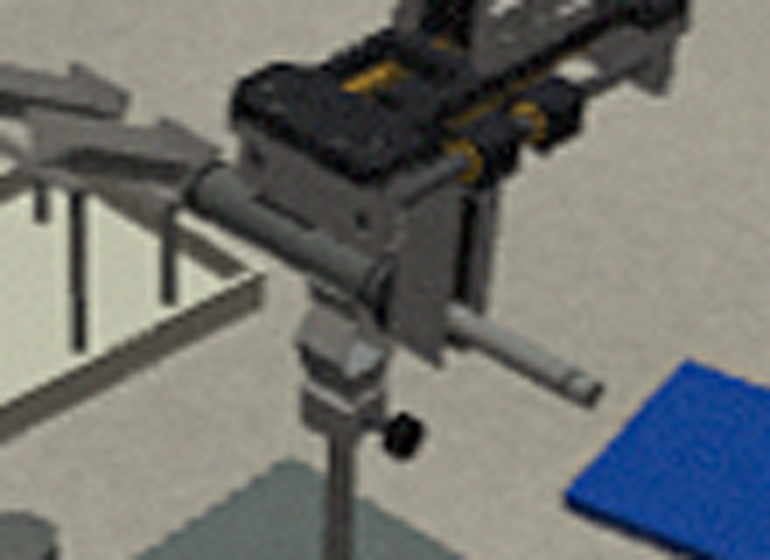

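Call:
{"method": "send_rows", "body": {"series": [[[0.15, 0, 0.6], [0, 0, 0], 0], [[0.15, 0, 1.2], [0, 0, 0], 0], [[0.15, 0, 1.8], [0, 0, 0], 0]]}}

```text
t: 8.18
tcp_pos: [0.5296, 0.0336, 0.1624]
tool_rot: [0.022, 1.0, 0.017, 0.004]
contact_force: [-1.3, -0.1, 1.1]
opening: 0.112
```

Call:
{"method": "send_rows", "body": {"series": [[[-0.1, 0, 0.4], [0, 0, 0], 0], [[-0.1, 0, 0.8], [0, 0, 0], 0], [[-0.1, 0, 1.2], [0, 0, 0], 0], [[-0.1, 0, 1.3], [0, 0, 0], 0]]}}

```text
t: 8.68
tcp_pos: [0.5287, 0.0336, 0.15]
tool_rot: [0.021, 1.0, 0.017, 0.004]
contact_force: [-2.2, 3.4, 5.8]
opening: 0.112
```

Run:
```python
from h import *
s=get_state();print(s["tcp_pos"],s["opening"],s["contact_force"],s["wrist_torque"])
im=cams.grab_frame("scene");cv2.imwrite("pics/s8.png",cv2.resize(im[150:230,290:400][:,:,::-1],None,fx=7,fy=7,interpolation=cv2.INTER_CUBIC))
```

```text
[0.52866558 0.03361833 0.15002065] 0.11156733802795894 [-2.18355075  3.39445634  5.845447  ] [ 0.40159374  0.52698652 -0.07258422]
```

View pics/s8.png

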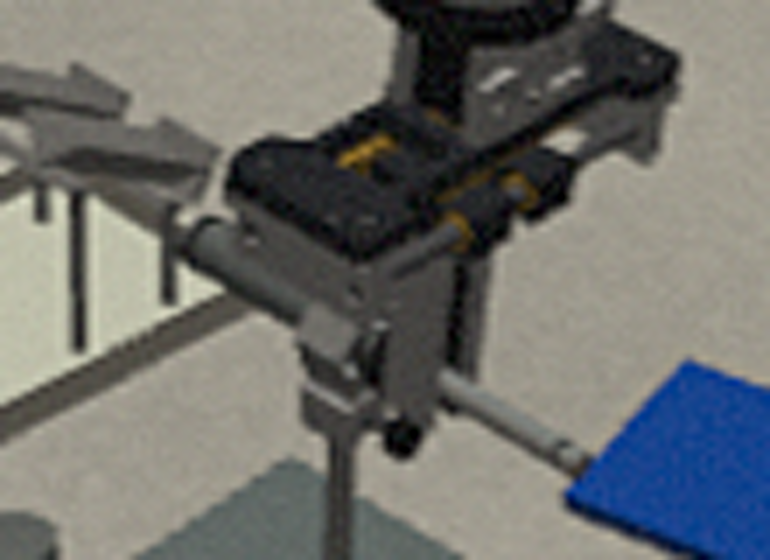

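Call:
{"method": "send_rows", "body": {"series": [[[0, 0, 0.2], [0, 0, 0], 0], [[0, 0, 0.2], [0, 0, 0], 0]]}}

```text
t: 8.98
tcp_pos: [0.5289, 0.0338, 0.1496]
tool_rot: [0.021, 1.0, 0.017, 0.004]
contact_force: [-3.8, 2.2, 6.7]
opening: 0.115
```

Call:
{"method": "send_rows", "body": {"series": [[[0, 0, 0], [0, 0, 0], 0.3], [[0, 0, 0], [0, 0, 0], 0.3], [[0, 0, 0], [0, 0, 0], 0.3], [[0, 0, 0], [0, 0, 0], 0.3], [[0, 0, 0], [0, 0, 0], 0.3], [[0, 0, 0], [0, 0, 0], 0.3]]}}

```text
t: 9.72
tcp_pos: [0.5289, 0.0338, 0.1495]
tool_rot: [0.021, 1.0, 0.017, 0.004]
contact_force: [-0.1, 0.5, 0.1]
opening: 0.3
```

Run:
```python
from h import *
s=get_state();print(s["tcp_pos"],s["opening"],s["contact_force"],s["wrist_torque"])
im=cams.grab_frame("scene");cv2.imwrite("pics/s9.png",cv2.resize(im[150:230,290:400][:,:,::-1],None,fx=7,fy=7,interpolation=cv2.INTER_CUBIC))
im=cams.grab_frame("wrist");cv2.imwrite("pics/w9.png",im[:,:,::-1])
```

```text
[0.52886524 0.03375213 0.14949803] 0.2995017105611628 [-0.13344571  0.4772905   0.05557478] [-0.03984322  0.04840062  0.01884828]
```

View pics/s9.png

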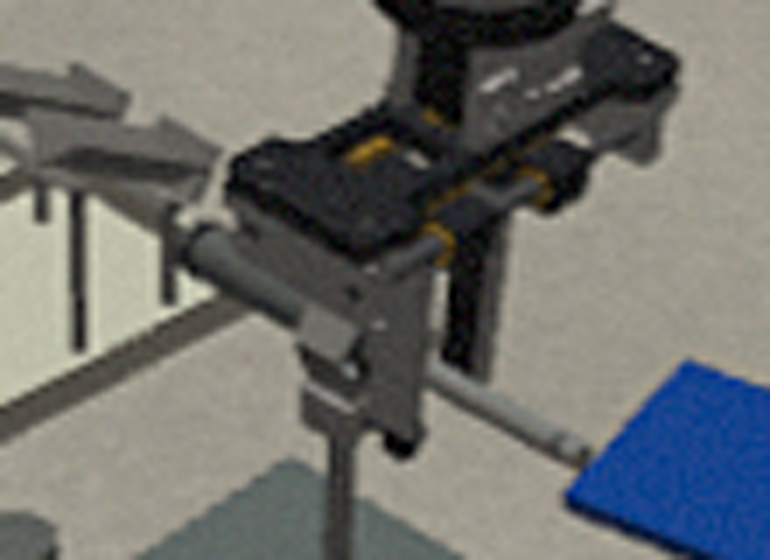

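View pics/w9.png

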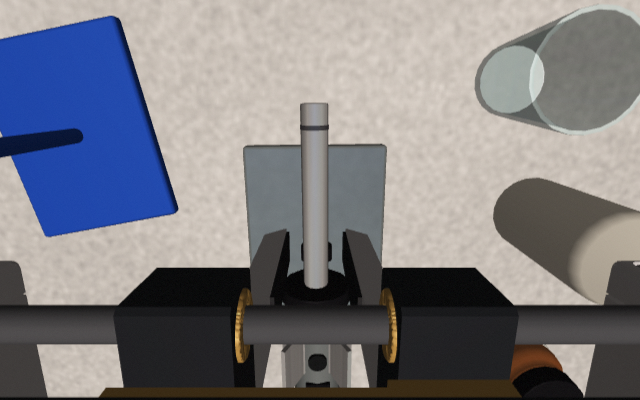

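Run:
```python
from h import *
delta([.532,-.039,.235],down(2.4))
```

```text
t 9.82 shift [0.12, 7.64, -8.22] turn [2.47, -0.42, -0.41] rows>= 1.8
```

Call:
{"method": "send_rows", "body": {"series": [[[0, -0.1, -4], [0, 0, 0], 0.4], [[0, -0.2, -8.2], [1, 0, 0], 0.5], [[0.1, 2, -8.2], [2.5, -0.4, -0.4], 0.6], [[0.1, 7.6, -8.2], [2.5, -0.4, -0.4], 0.6], [[0.1, 7.6, -8.2], [2.5, -0.4, -0.4], 0.6], [[0.1, 7.6, -8.2], [2.5, -0.4, -0.4], 0.6]]}}

```text
t: 10.58
tcp_pos: [0.5316, -0.0383, 0.2345]
tool_rot: [-0.001, 1.0, 0.02, -0.0]
contact_force: [-0.3, 0.3, -0.2]
opening: 0.603
```

Run:
```python
from h import *
s=get_state();print(s["tcp_pos"],s["opening"],s["contact_force"])
R0=rot(s["tool_rot"]);m=cams.camera_model("wrist");im=cams.grab_frame("wrist");cv2.imwrite("pics/w10.png",im[:,:,::-1])
print("TCP px",proj(m,s["tcp_pos"])[0])
im=cams.grab_frame("scene");cv2.imwrite("pics/s10.png",cv2.resize(im[150:240,270:400][:,:,::-1],None,fx=6,fy=6,interpolation=cv2.INTER_CUBIC))
S=cams.camera_model("scene")
a=np.radians(2.4);d=np.array([-np.sin(a),np.cos(a),0]);C=np.array([.5307,-.010,.15])
for p in (-.0802,.0288,.1178): print(((proj(S,C+d*p)[0]-[270,150])*6).round(),proj(m,C+d*p)[0].round(1))
```

```text
[ 0.53157073 -0.03830537  0.23454896] 0.602758742926533 [-0.27902024  0.26880423 -0.24502821]
TCP px [311.54866406 264.22975795]
[284. 205.] [313.3 283.1]
[459. 302.] [313.2 134.5]
[617. 389.] [313.  -12.4]
```

View pics/w10.png

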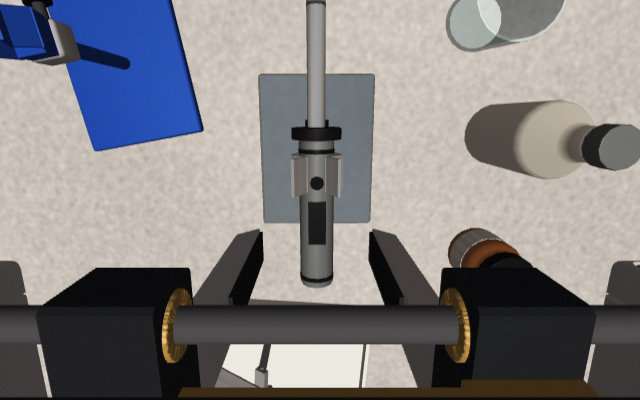

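View pics/s10.png

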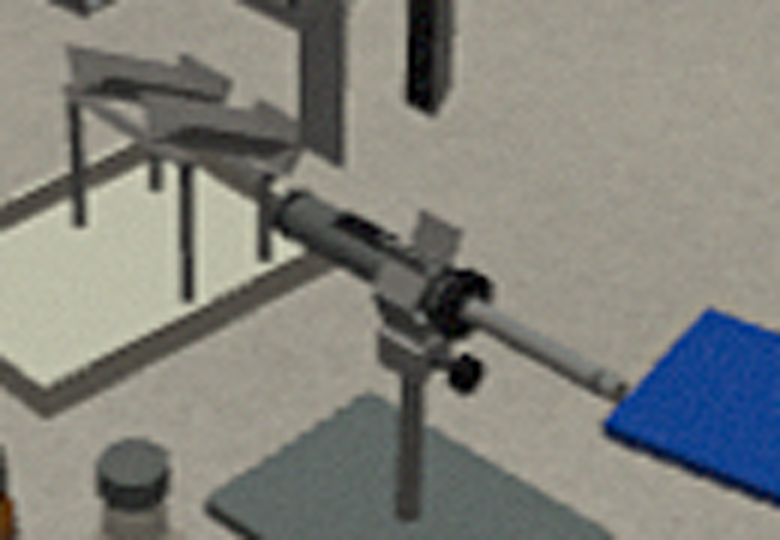

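Call:
{"method": "send_rows", "body": {"series": [[[0, 0, 4], [0, 0, 0], 0.6], [[0, 0, 7], [0, 0, 0], 0.6], [[0, 0, 8.2], [0, 0, 0], 0.6], [[0, 0, 8.2], [0, 0, 0], 0.6], [[0, 0, 8.2], [0, 0, 0], 0], [[0, 0, 8.2], [0, 0, 0], 0], [[0, 0, 8.2], [0, 0, 0], 0], [[0, 0, 8.2], [0, 0, 0], 0], [[0, 0, 8.2], [0, 0, 0], 0]], "squeeze": 55}}

```text
t: 11.8
tcp_pos: [0.532, -0.0376, 0.153]
tool_rot: [-0.0, 1.0, 0.021, 0.0]
contact_force: [-0.3, 0.7, 1.1]
opening: 0.243
```

Call:
{"method": "send_rows", "body": {"series": [[[0, 0, -0.7], [0, 0, 0], 0], [[0, 0, -1.4], [0, 0, 0], 0], [[0, 0, -2.1], [0, 0, 0], 0], [[0, 0, -3], [0, 0, 0], 0], [[0, 0, -5], [0, 0, 0], 0], [[0, 0, -8], [0, 0, 0], 0], [[0, 0, -12], [0, 0, 0], 0], [[0, 0, -15], [0, 0, 0], 0], [[0, 0, -15], [0, 0, 0], 0]]}}

```text
t: 12.92
tcp_pos: [0.5337, -0.0381, 0.307]
tool_rot: [0.001, 1.0, 0.021, 0.004]
contact_force: [0.0, -0.3, -2.9]
opening: 0.244
```

Run:
```python
from h import *
import pickle
s=get_state();print(s["tcp_pos"],s["opening"],s["contact_force"])
R0=rot(s["tool_rot"]);m=cams.camera_model("wrist");im=cams.grab_frame("wrist");cv2.imwrite("pics/w11.png",im[:,:,::-1])
print([proj(m,s["tcp_pos"]+R0.apply([0,y,.003]))[0].round(1) for y in (-.057,-.146,.052)])
S=cams.camera_model("scene");im=cams.grab_frame("scene");cv2.imwrite("pics/s11.png",cv2.resize(im[90:290,250:490][:,:,::-1],None,fx=3,fy=3,interpolation=cv2.INTER_CUBIC))
print([((proj(S,s["tcp_pos"]+R0.apply([0,y,.003]))[0]-[250,90])*3).round(1) for y in (-.057,-.146,.052)])
T=cams.camera_model("top");im=cams.grab_frame("top");cv2.imwrite("pics/t11.png",cv2.resize(im[130:270,150:350][:,:,::-1],None,fx=4,fy=4,interpolation=cv2.INTER_CUBIC))
print([((proj(T,s["tcp_pos"]+R0.apply([0,y,.003]))[0]-[150,130])*4).round(1) for y in (-.057,-.146,.052)])
```

```text
[ 0.53365271 -0.03809395  0.30699558] 0.2437560418257517 [ 0.03969617 -0.30654386 -2.92784588]
[array([311.5, 144. ]), array([311.3, -84.8]), array([311.8, 354.5])]
[array([296.6, 181.3]), array([382.7, 221.5]), array([201.4, 136.9])]
[array([493.9, 179.3]), array([348.6, 182.4]), array([671.7, 175.6])]
```

View pics/w11.png

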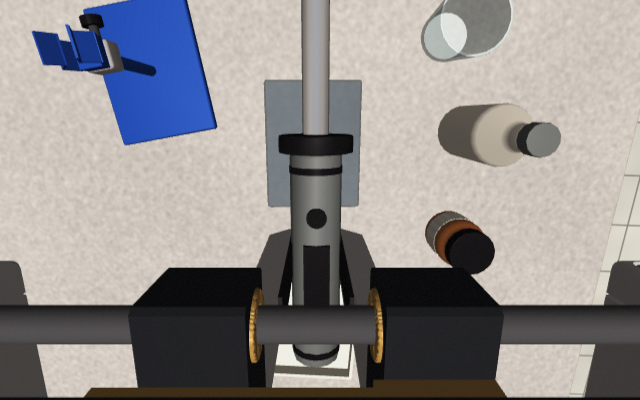

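View pics/s11.png

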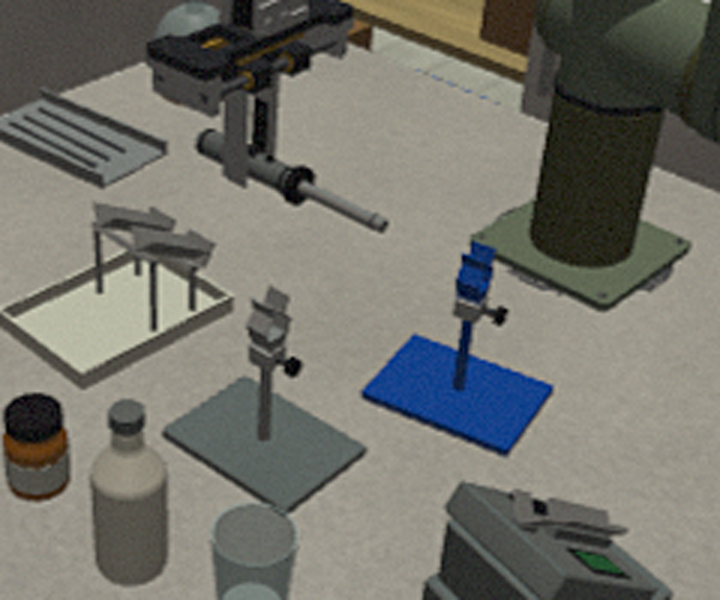

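View pics/t11.png

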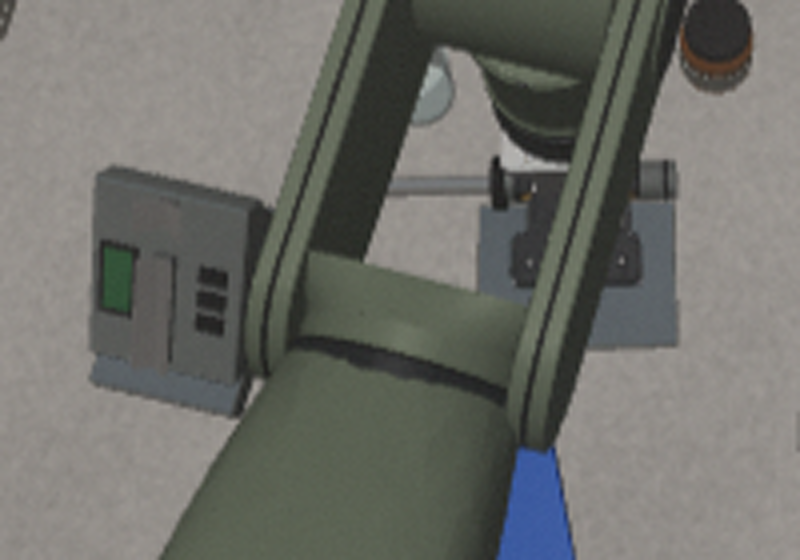

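Run:
```python
from h import *
delta([.53,.16,.36],down(78))
```

```text
t 13.07 shift [0.74, -19.75, -5.82] turn [-0.14, 0.03, -75.55] rows>= 7.1
```

Call:
{"method": "send_rows", "body": {"series": [[[0.7, -19.8, -5.8], [0, 0, -75.5], 0], [[0.7, -19.8, -5.8], [0, 0, -75.5], 0], [[0.7, -19.8, -5.8], [0, 0, -75.5], 0], [[0.7, -19.8, -5.8], [0, 0, -75.5], 0], [[0.7, -19.8, -5.8], [0, 0, -75.5], 0], [[0.7, -19.8, -5.8], [0, 0, -75.5], 0], [[0.7, -19.8, -5.8], [0, 0, -75.5], 0], [[0.7, -19.8, -5.8], [0, 0, -75.5], 0], [[0.7, -19.8, -5.8], [0, 0, -75.5], 0], [[0.7, -19.8, -5.8], [0, 0, -75.5], 0]]}}

```text
t: 14.32
tcp_pos: [0.5294, 0.1605, 0.3593]
tool_rot: [-0.001, 0.778, 0.628, -0.001]
contact_force: [-0.4, -0.3, -2.5]
opening: 0.243
```

Run:
```python
from h import *
import pickle
s=get_state();print(s["tcp_pos"],s["joint_pos"].round(2),s["contact_force"])
m=cams.camera_model("wrist");im=cams.grab_frame("wrist");cv2.imwrite("pics/w12.png",im[:,:,::-1]);pickle.dump((m,im,s),open("w12.pkl","wb"))
print(proj(m,s["tcp_pos"])[0])
im=cams.grab_frame("top");cv2.imwrite("pics/t12.png",cv2.resize(im[150:250,140:260][:,:,::-1],None,fx=6,fy=6,interpolation=cv2.INTER_CUBIC))
im=cams.grab_frame("scene");cv2.imwrite("pics/s12.png",cv2.resize(im[230:330,370:490][:,:,::-1],None,fx=6,fy=6,interpolation=cv2.INTER_CUBIC))
```

```text
[0.52940194 0.16047694 0.35930374] [ 0.14  0.09  1.4   0.    1.65 -1.22] [-0.35391871 -0.32817644 -2.54409498]
[310.31079083 257.82050552]
```

View pics/w12.png

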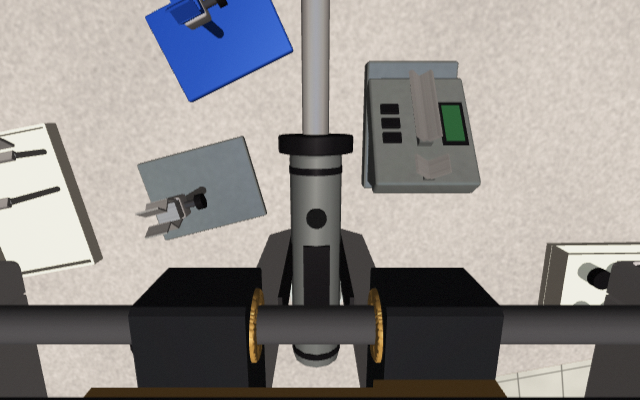

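View pics/t12.png

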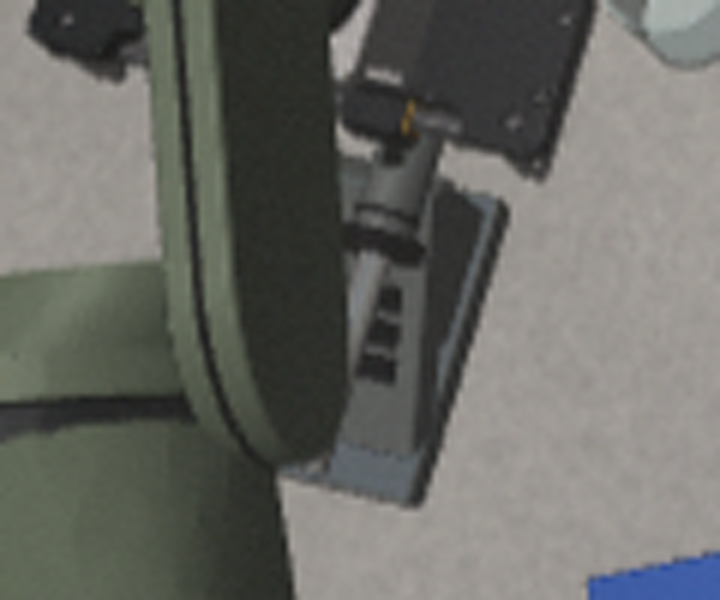

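View pics/s12.png

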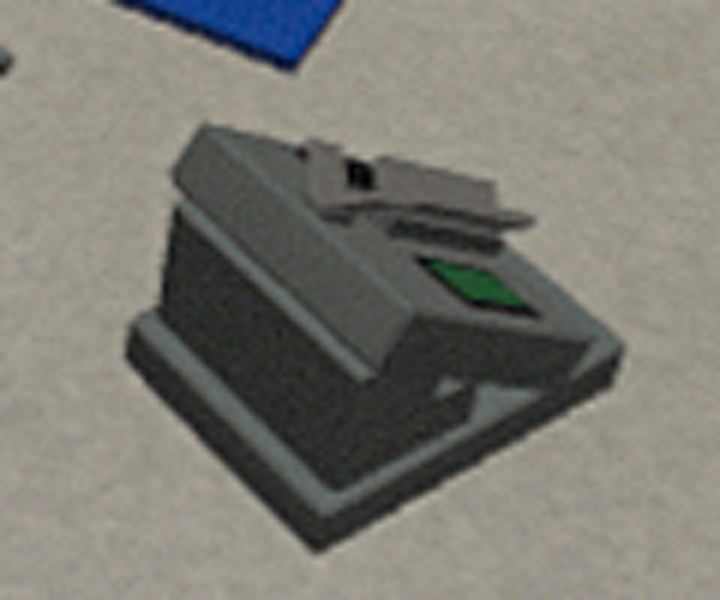

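Run:
```python
import pickle,cv2
m,im,s=pickle.load(open("w12.pkl","rb"))
cv2.imwrite("pics/w12c.png",cv2.resize(im[50:205,350:490][:,:,::-1],None,fx=5,fy=3.8*5/5*1.0,interpolation=cv2.INTER_CUBIC) if 0 else cv2.resize(im[50:200,350:490][:,:,::-1],None,fx=4,fy=4,interpolation=cv2.INTER_CUBIC))
im=cv2.imread("pics/top0.png");cv2.imwrite("pics/t0d.png",cv2.resize(im[165:240,160:235],None,fx=8,fy=8,interpolation=cv2.INTER_CUBIC))
```

```text
(no output)
```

View pics/w12c.png

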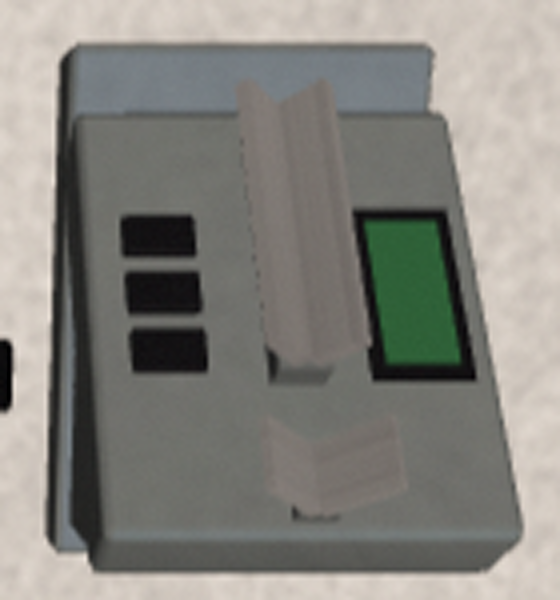

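View pics/t0d.png

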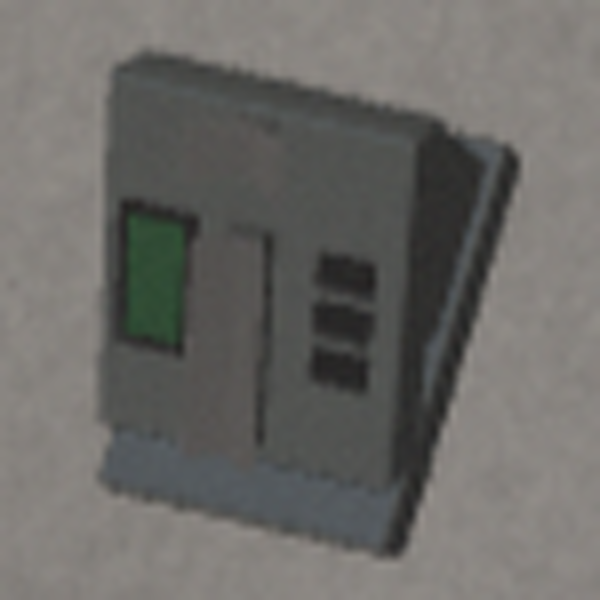

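```bash
cat > dockfit.py <<'E'
from h import *
import pickle
m,im,s=pickle.load(open("w12.pkl","rb")); m=dict(m); m["position"]=m["position"]-np.array([.00164,.00194,0])
T=dict(cams.camera_model("top")); T["position"]=T["position"]+np.array([-.0015,.0025,0])
c=lambda u,v:np.array((350+u/4,50+v/4)); t=lambda u,v:np.array((160+u/8,165+v/8))
# local (u,l,n) mm; w,h unknown V edge half width/height
def pts(p,key):
    x,y,yaw,w,h=p[:5]; a=np.radians(35)
    u=np.array([np.cos(a)*np.cos(yaw),np.cos(a)*np.sin(yaw),np.sin(a)]);l=np.array([-np.sin(yaw),np.cos(yaw),0]);n=np.cross(u,l)
    H=np.array([x,y,.12]); k=dict(uvalL=(-.004,0,-.0085),lval=(-.095,0,-.0085),uL=(-.004,-w,h),uR=(-.004,w,h),lL=(-.095,-w,h),lR=(-.095,w,h))[key]
    return H+u*k[0]+l*k[1]+n*k[2]
W=[("uL",c(268,352)),("uR",c(370,348)),("lL",c(240,82)),("lR",c(330,80))]
Tp=[("uL",t(272,238)),("uR",t(200,222)),("lL",t(258,465)),("lR",t(182,450))]
def run(ws,ts):
    f=lambda p:np.concatenate([proj(m,pts(p,k))[0]-v for k,v in ws]+[proj(T,pts(p,k))[0]-v for k,v in ts]+[[(p[4]-.004)*300]])
    r=least_squares(f,[.52,.3,-.2,.013,.004]);return r
for a,b in ((W,[]),([],Tp),(W,Tp)):
    r=run(a,b);print(r.x[:2].round(4),np.degrees(r.x[2]).round(2),r.x[3:].round(4),r.fun.round(1))
E
python3 dockfit.py
```

```text
[0.5183 0.2917] -12.27 [0.0137 0.0057] [ 0.4 -1.2 -0.1 -0.1 -0.4  0.3  0.1  0.9  0.5]
[0.5196 0.2897] -12.4 [0.0143 0.0043] [-0.1  0.8 -0.4  0.6  0.  -0.6  0.5 -0.9  0.1]
[0.5188 0.2913] -12.28 [0.0138 0.0061] [ 0.1 -0.9 -0.3  0.2 -0.7  0.6 -0.1  1.2 -1.1  1.3 -1.1  1.1 -0.9 -0.1
 -0.1 -0.3  0.6]
```

Run:
```python
from h import *
M,u,l,n=slopeM(-12.3,35,-1);H=np.array([.519,.291,.12])
P=H+.067*u+.003*n+.13*n;print(P);delta(P,M)
```

```text
[0.4980888  0.29555938 0.26737684]
t 14.47 shift [12.54, -5.89, 9.26] turn [-35.12, -0.12, 0.18] rows>= 3.3
```

Call:
{"method": "send_rows", "body": {"series": [[[4, -2, 1], [-10, 0, 0], 0], [[8, -4, 3], [-20, 0, 0], 0], [[12.5, -5.9, 6], [-30, 0, 0.2], 0], [[12.5, -5.9, 9.2], [-35.1, 0, 0.2], 0], [[12.5, -5.9, 9.2], [-35.1, 0, 0.2], 0], [[12.5, -5.9, 9.2], [-35.1, 0, 0.2], 0], [[12.5, -5.9, 9.2], [-35.1, 0, 0.2], 0]]}}

```text
t: 15.35
tcp_pos: [0.5007, 0.2953, 0.2719]
tool_rot: [0.234, 0.744, 0.596, 0.192]
contact_force: [-0.0, 0.3, -2.2]
opening: 0.242
```

Run:
```python
from h import *
import pickle
s=get_state();print(s["tcp_pos"],s["joint_pos"].round(2),s["contact_force"])
m=cams.camera_model("wrist");im=cams.grab_frame("wrist");cv2.imwrite("pics/w13.png",im[:,:,::-1]);pickle.dump((m,im,s),open("w13.pkl","wb"))
im=cams.grab_frame("scene");cv2.imwrite("pics/s13.png",cv2.resize(im[150:350,360:560][:,:,::-1],None,fx=3,fy=3,interpolation=cv2.INTER_CUBIC))
M,u,l,n=slopeM(-12.3,35,-1);H=np.array([.519,.291,.12]);S=cams.camera_model("scene")
P=H+.067*u+.133*n; delta(P,M)
R0=rot(s["tool_rot"])
for y in (-.057,-.146,.052): print(((proj(S,s["tcp_pos"]+R0.apply([0,y,.003]))[0]-[360,150])*3).round())
```

```text
[0.50067537 0.29529246 0.2718933 ] [ 0.62 -0.03  1.82 -0.54  0.98 -0.51] [-0.02238273  0.31102547 -2.1921376 ]
t 15.45 shift [0.01, -0.37, 0.17] turn [0.14, -0.18, -0.28] rows>= 0.1
[306. 185.]
[359. 207.]
[233. 153.]
```

View pics/w13.png

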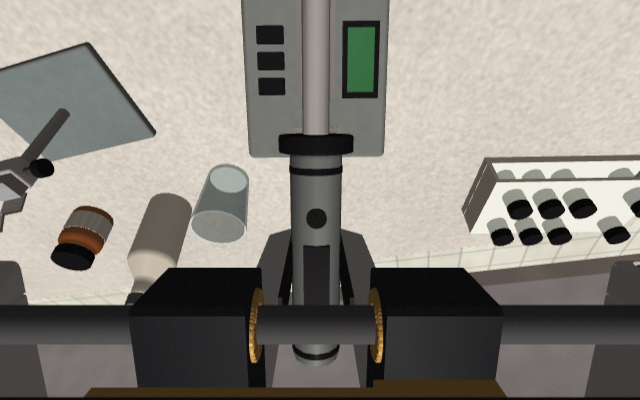

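View pics/s13.png

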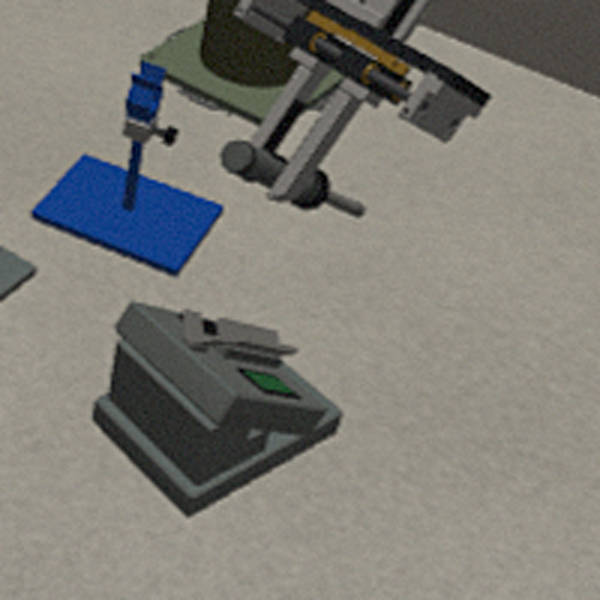

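Call:
{"method": "send_rows", "body": {"series": [[[0, -0.2, 5], [0, 0, -0.2], 0], [[0, -0.2, 9], [0, 0, -0.2], 0], [[0, -0.2, 11.5], [0, 0, -0.2], 0], [[0, -0.2, 12], [0, 0, -0.2], 0], [[0, -0.2, 12], [0, 0, -0.2], 0]]}}

```text
t: 16.08
tcp_pos: [0.5668, 0.2809, 0.1727]
tool_rot: [0.234, 0.743, 0.597, 0.191]
contact_force: [-0.5, -0.1, -1.9]
opening: 0.245
```

Run:
```python
from h import *
s=get_state();print(s["tcp_pos"],s["contact_force"])
im=cams.grab_frame("scene");cv2.imwrite("pics/s14.png",cv2.resize(im[200:320,370:490][:,:,::-1],None,fx=5,fy=5,interpolation=cv2.INTER_CUBIC))
im=cams.grab_frame("wrist");cv2.imwrite("pics/w14.png",im[:,:,::-1])
M,u,l,n=slopeM(-12.3,35,-1);H=np.array([.519,.291,.12])
delta(H+.057*u+.003*n,M)
```

```text
[0.56680569 0.28090301 0.17267618] [-0.50737299 -0.10593775 -1.88919359]
t 16.18 shift [-0.07, -1.34, 1.27] turn [0.24, -0.23, -0.12] rows>= 0.3
```

View pics/s14.png

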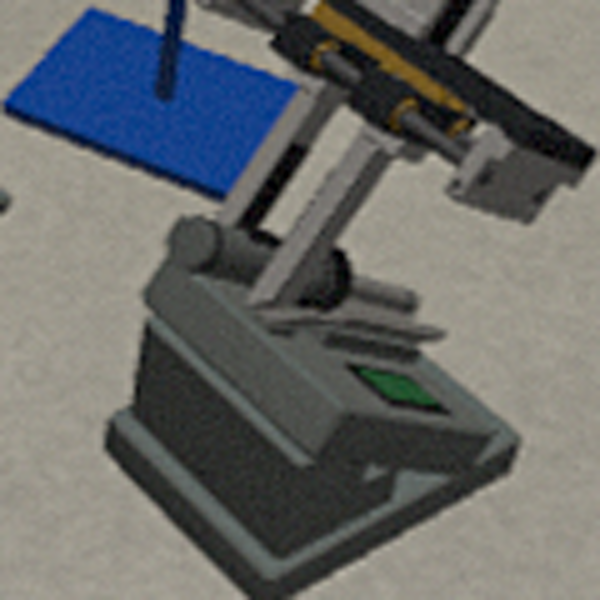

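View pics/w14.png

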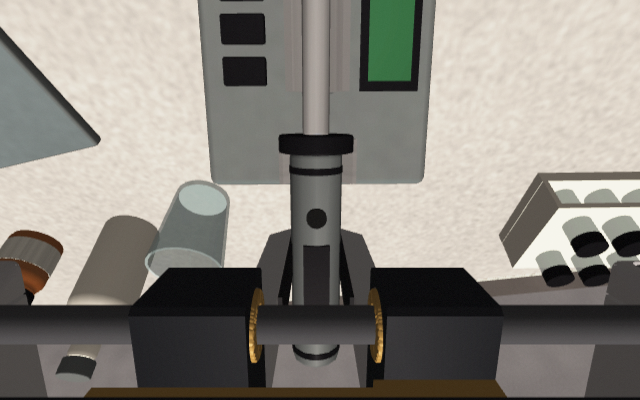

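Call:
{"method": "send_rows", "body": {"series": [[[0.15, -0.3, 0.5], [0.2, 0, 0], 0], [[0.15, -0.5, 0.9], [0.2, 0, 0], 0], [[0.15, -0.5, 0.9], [0.2, 0, 0], 0]]}}

```text
t: 16.55
tcp_pos: [0.57, 0.2827, 0.1665]
tool_rot: [0.235, 0.742, 0.598, 0.193]
contact_force: [-1.2, -4.1, 6.4]
opening: 0.242
```

Run:
```python
from h import *
s=get_state();print(s["tcp_pos"],rot(s["tool_rot"]).inv().apply(s["contact_force"]).round(1))
im=cams.grab_frame("wrist");cv2.imwrite("pics/w15.png",im[:,:,::-1])
M,u,l,n=slopeM(-12.3,35,-1);H=np.array([.519,.291,.12])
delta(H+.057*u+.003*n,M)
```

```text
[0.57000022 0.28267559 0.1664523 ] [-4.2  3.4 -5.4]
t 16.6 shift [-0.28, -1.19, 0.54] turn [0.35, -0.28, -0.1] rows>= 0.2
```

View pics/w15.png

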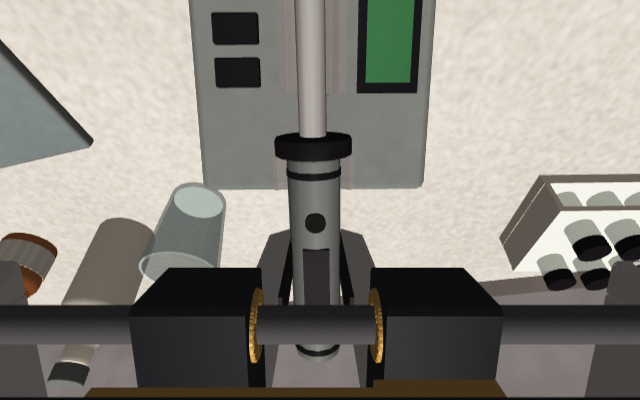

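Run:
```python
import cv2
for k in (14,15):
    im=cv2.imread(f"pics/w{k}.png");cv2.imwrite(f"pics/w{k}c.png",cv2.resize(im[0:200,240:400],None,fx=3,fy=3,interpolation=cv2.INTER_CUBIC))
```

```text
(no output)
```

View pics/w14c.png

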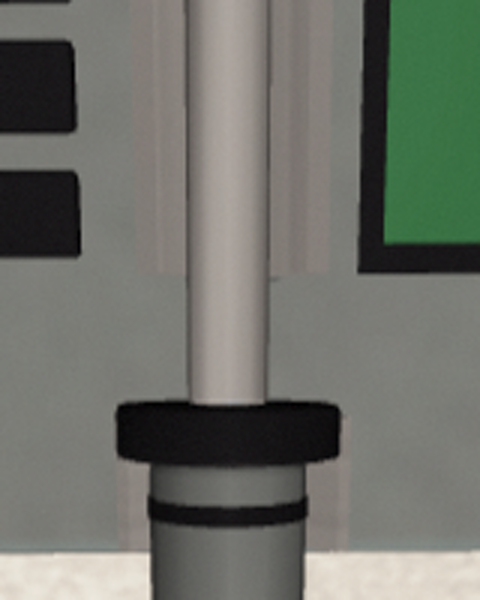

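View pics/w15c.png

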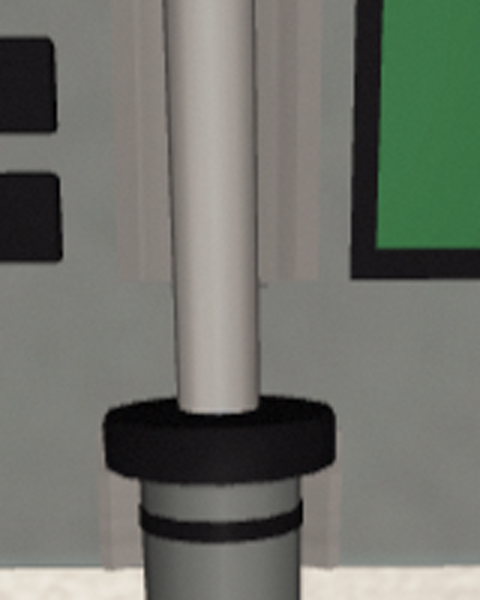

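Run:
```python
import pickle,cv2
m,im,s=pickle.load(open("w13.pkl","rb"))
cv2.imwrite("pics/w13c.png",cv2.resize(im[0:175,230:400][:,:,::-1],None,fx=3.4,fy=3.4,interpolation=cv2.INTER_CUBIC))
im=cv2.imread("pics/w15.png");cv2.imwrite("pics/w15d.png",cv2.resize(im[0:200,190:440],None,fx=3,fy=3,interpolation=cv2.INTER_CUBIC))
```

```text
(no output)
```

View pics/w13c.png

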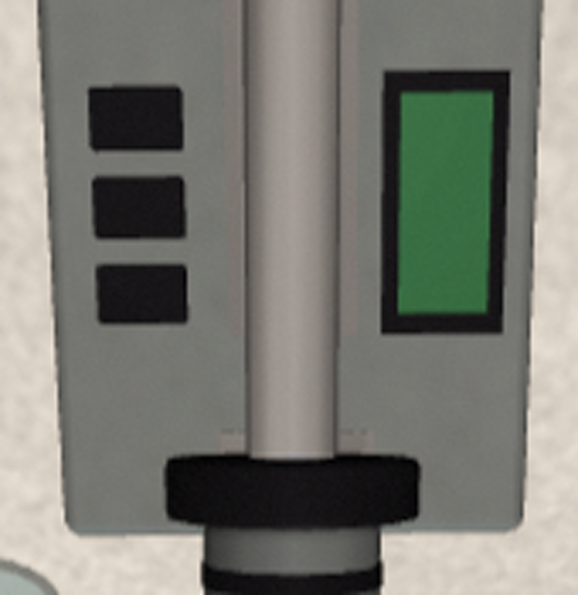

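View pics/w15d.png

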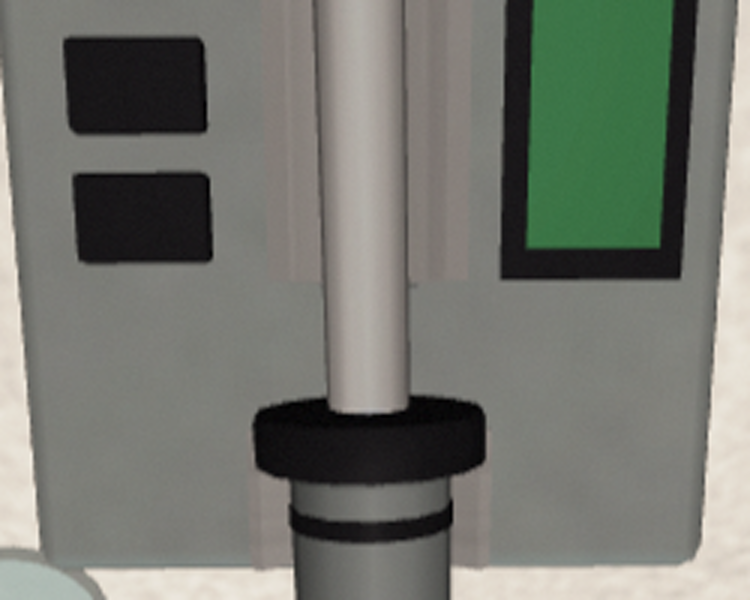

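Run:
```python
from h import *
import pickle
e=np.array([.00164,.00194,0])
m3,im,s3=pickle.load(open("w13.pkl","rb"));m3=dict(m3);m3["position"]=m3["position"]-e
m5=dict(cams.camera_model("wrist"));m5["position"]=m5["position"]-e
a=lambda u,v:np.array((230+u/3.4,v/3.4)); b=lambda u,v:np.array((190+u/3,v/3))
M,u,l,n=slopeM(-12.3,35,-1);H=np.array([.519,.291,.12]);s=get_state()
for nm,p,q in (("scrL",(382,333),(501,279)),("scrR",(502,333),(681,279)),("b3L",(99,323),(77,263)),("b3R",(187,323),(212,263)),("dkL",(68,532),(45,567)),("dkR",(522,532),(698,565))):
    X,er=tri([(m3,a(*p)),(m5,b(*q))]);d=X-H;print(nm,X.round(4),er,"u,l,n rel home mm",(np.array([d@u,d@l,d@n])*1000).round(1),"tool",(rot(s["tool_rot"]).inv().apply(X-s["tcp_pos"])*1000).round(1))
# groove end edges at w15, handle V edges in tool frame for assumed depth
for z in (0,10,20):
    for q in ((268,281),(468,279),(250,567),(490,567)):
        o,d=ray(m5,b(*q));R0=rot(s["tool_rot"]).inv();o=R0.apply(o-s["tcp_pos"]);d=R0.apply(d);X=o+d*((z/1e3-o[2])/d[2]);print(z,q,(X*1000).round(1))
```

```text
scrL [0.5325 0.314  0.0904] [array([-0. , -0.1]), array([0. , 0.1])] u,l,n rel home mm [-10.2  25.3 -29. ] tool [ 22.3 -79.4  37.1]
scrR [0.5342 0.3436 0.0979] [array([-0. , -0.1]), array([0. , 0.2])] u,l,n rel home mm [ -9.7  54.7 -20.2] tool [ 51.7 -78.9  28.4]
b3L [0.5065 0.248  0.1034] [array([-0. ,  0.1]), array([ 0. , -0.2])] u,l,n rel home mm [-12.  -44.7 -11.9] tool [-47.6 -80.9  19.6]
b3R [0.5131 0.2681 0.1002] [array([-0.,  0.]), array([ 0., -0.])] u,l,n rel home mm [-12.1 -23.6 -15.7] tool [-26.6 -81.1  23.6]
dkL [0.5497 0.227  0.1265] [array([0., 0.]), array([-0. , -0.1])] u,l,n rel home mm [ 39.4 -56.  -19.7] tool [-58.9 -29.5  27.7]
dkR [0.5796 0.3421 0.122 ] [array([ 0., -0.]), array([-0.1,  0.1])] u,l,n rel home mm [ 40.8  62.9 -26.1] tool [ 59.9 -28.4  34.7]
0 (268, 281) [-15.3 -77.    0. ]
0 (468, 279) [ 13.4 -77.3   0. ]
0 (250, 567) [-19.  -35.2   0. ]
0 (490, 567) [ 17.6 -35.3   0. ]
10 (268, 281) [-16.2 -77.6  10. ]
10 (468, 279) [ 14.2 -77.9  10. ]
10 (250, 567) [-20.2 -33.2  10. ]
10 (490, 567) [ 18.7 -33.2  10. ]
20 (268, 281) [-17.2 -78.1  20. ]
20 (468, 279) [ 15.  -78.4  20. ]
20 (250, 567) [-21.4 -31.1  20. ]
20 (490, 567) [ 19.8 -31.1  20. ]
```

Call:
{"method": "send_rows", "body": {"series": [[[0, 0, -0.8], [0, 0, 0], 0], [[0, -0.6, -0.8], [0, 0, 0], 0], [[0, -1.2, -0.8], [0, 0, 0], 0], [[0, -1.2, -0.4], [0, 0, 0], 0], [[0, -1.2, 0], [0, 0, 0], 0], [[0, -1.2, 0], [0, 0, 0], 0]]}}

```text
t: 17.35
tcp_pos: [0.5604, 0.2845, 0.1588]
tool_rot: [0.235, 0.742, 0.598, 0.192]
contact_force: [0.8, -0.2, -1.6]
opening: 0.242
```

Run:
```python
from h import *
s=get_state();print(s["tcp_pos"],rot(s["tool_rot"]).inv().apply(s["contact_force"]).round(1))
im=cams.grab_frame("wrist");cv2.imwrite("pics/w16.png",cv2.resize(im[0:200,190:440][:,:,::-1],None,fx=3,fy=3,interpolation=cv2.INTER_CUBIC))
M,u,l,n=slopeM(-12.3,35,-1);H=np.array([.519,.291,.12])
delta(H+.057*u+.003*n,M)
```

```text
[0.56044019 0.28448381 0.15884209] [-0.  -0.3  1.7]
t 17.4 shift [-0.26, 0.02, 0.5] turn [0.33, -0.26, -0.11] rows>= 0.1
```

View pics/w16.png

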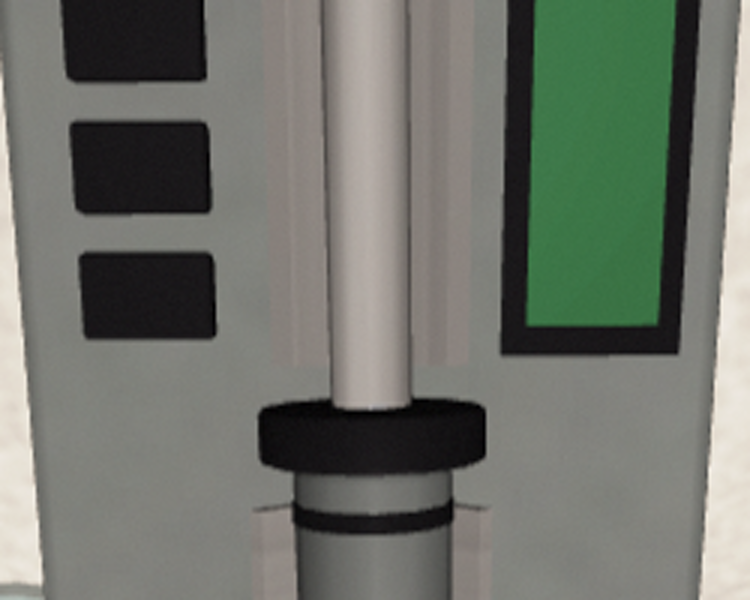

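Call:
{"method": "send_rows", "body": {"series": [[[0, 0, 0.3], [0, 0, 0], 0], [[0, 0, 0.5], [0, 0, 0], 0], [[0, 0, 0.5], [0, 0, 0], 0]]}}

```text
t: 17.77
tcp_pos: [0.5634, 0.2837, 0.1564]
tool_rot: [0.235, 0.742, 0.597, 0.192]
contact_force: [-8.0, -1.4, 7.2]
opening: 0.241
```

Run:
```python
from h import *
s=get_state();print(s["tcp_pos"],rot(s["tool_rot"]).inv().apply(s["contact_force"]).round(1))
```

```text
[0.56337035 0.28374516 0.15638156] [ -3.   -2.  -10.2]
```

Call:
{"method": "send_rows", "body": {"series": [[[-0.1, -0.2, -0.1], [0, 0, 0], 0], [[-0.1, -0.4, -0.1], [0, 0, 0], 0]]}}

```text
t: 18.02
tcp_pos: [0.5598, 0.284, 0.1553]
tool_rot: [0.235, 0.742, 0.597, 0.193]
contact_force: [1.3, -0.5, 0.9]
opening: 0.241
```

Run:
```python
from h import *
s=get_state();print(s["tcp_pos"],rot(s["tool_rot"]).inv().apply(s["contact_force"]).round(1))
im=cams.grab_frame("wrist");cv2.imwrite("pics/w17.png",cv2.resize(im[0:200,190:440][:,:,::-1],None,fx=3,fy=3,interpolation=cv2.INTER_CUBIC))
```

```text
[0.55977498 0.28398861 0.15530913] [-0.2  1.6  0.1]
```

View pics/w17.png

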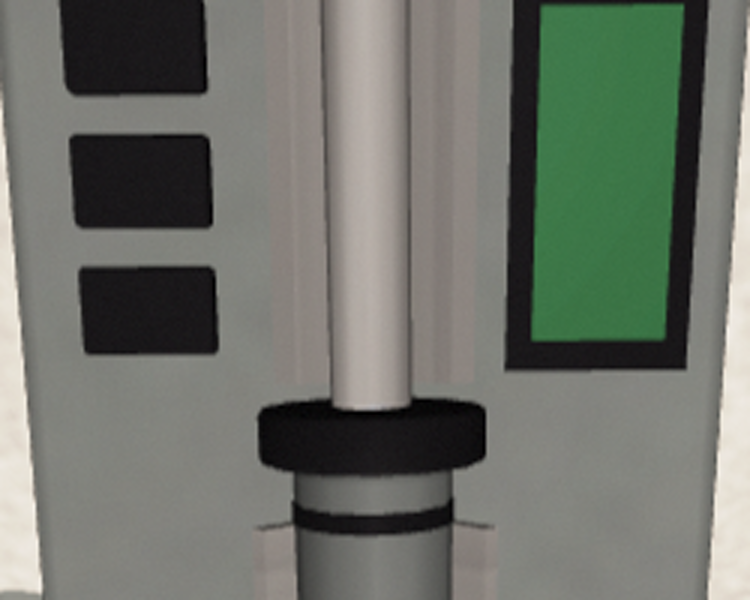

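Call:
{"method": "send_rows", "body": {"series": [[[0, -0.25, 0], [0, 0, 0], 0], [[0, -0.45, 0], [0, 0, 0], 0], [[0, -0.6, 0], [0, 0, 0], 0]]}}

```text
t: 18.45
tcp_pos: [0.5571, 0.2849, 0.154]
tool_rot: [0.237, 0.741, 0.597, 0.194]
contact_force: [5.0, -4.1, 5.4]
opening: 0.246
```

Run:
```python
from h import *
s=get_state();print(s["tcp_pos"],rot(s["tool_rot"]).inv().apply(s["contact_force"]).round(1))
im=cams.grab_frame("wrist");cv2.imwrite("pics/w18.png",cv2.resize(im[0:200,190:440][:,:,::-1],None,fx=3,fy=3,interpolation=cv2.INTER_CUBIC))
M,u,l,n=slopeM(-12.3,35,-1);H=np.array([.519,.291,.12])
delta(H+.057*u+.003*n,M)
```

```text
[0.55706659 0.28490928 0.15395489] [-2.9  7.9 -1. ]
t 18.5 shift [-0.22, 0.6, 0.28] turn [0.71, -0.31, -0.1] rows>= 0.1
```

View pics/w18.png

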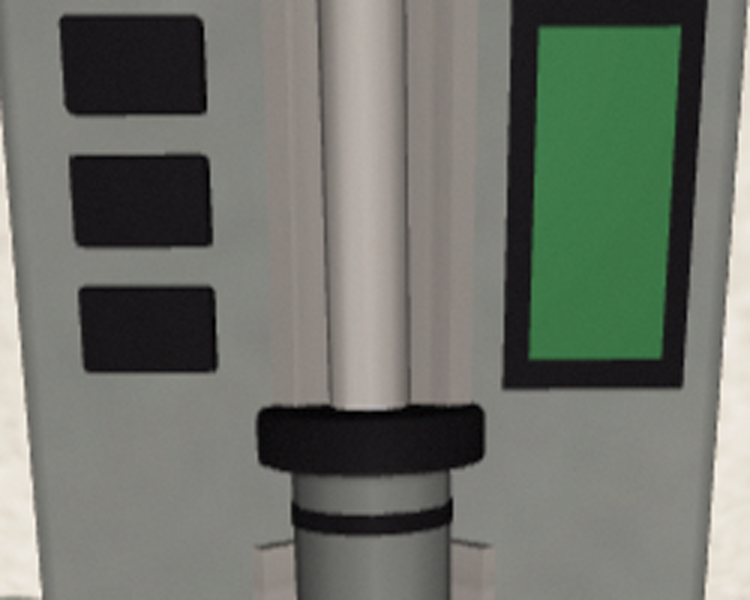

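Call:
{"method": "send_rows", "body": {"series": [[[0, -0.1, 0.2], [0, 0, 0], 0], [[0, -0.1, 0.2], [0, 0, 0], 0.4], [[0, -0.1, 0.2], [0, 0, 0], 0.4], [[0, -0.1, 0.2], [0, 0, 0], 0.4], [[0, -0.1, 0.2], [0, 0, 0], 0.5]]}}

```text
t: 19.12
tcp_pos: [0.5571, 0.2849, 0.1513]
tool_rot: [0.237, 0.741, 0.597, 0.194]
contact_force: [0.1, 0.1, 0.8]
opening: 0.469
```

Run:
```python
from h import *
s=get_state();print(s["tcp_pos"],s["opening"],rot(s["tool_rot"]).inv().apply(s["contact_force"]).round(1))
im=cams.grab_frame("wrist");cv2.imwrite("pics/w19.png",cv2.resize(im[0:200,190:440][:,:,::-1],None,fx=3,fy=3,interpolation=cv2.INTER_CUBIC))
im=cams.grab_frame("scene");cv2.imwrite("pics/s19.png",cv2.resize(im[220:320,370:490][:,:,::-1],None,fx=6,fy=6,interpolation=cv2.INTER_CUBIC))
```

```text
[0.55714388 0.28487573 0.15130018] 0.4688846690163434 [ 0.1  0.5 -0.6]
```

View pics/w19.png

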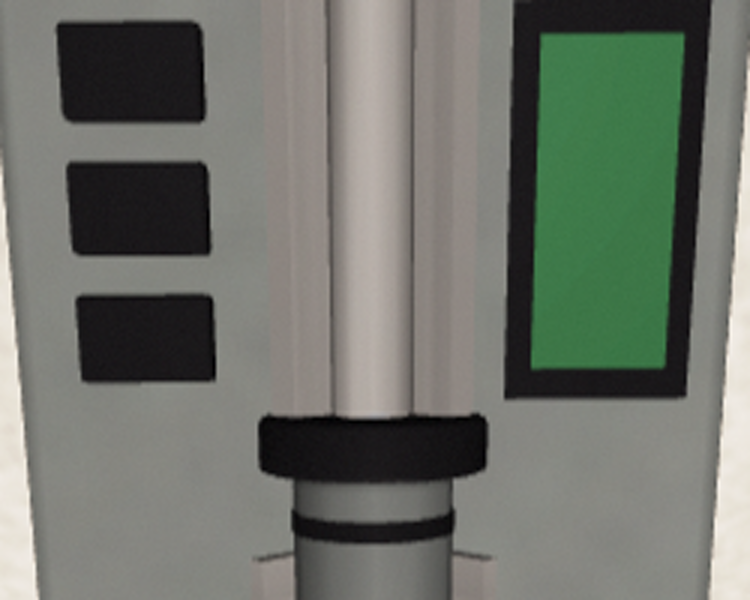

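View pics/s19.png

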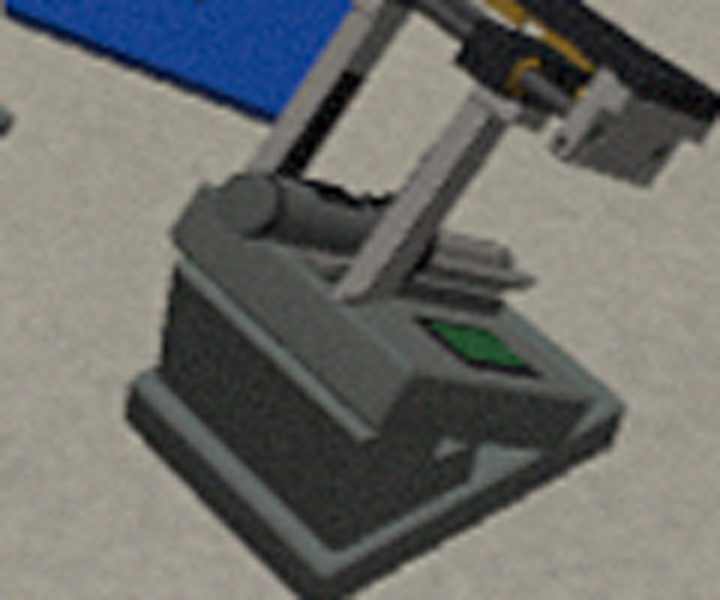

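Call:
{"method": "send_rows", "body": {"series": [[[0, 0, -3], [0, 0, 0], 0.5], [[0, 0, -7], [0, 0, 0], 0.5], [[0, 3.5, -7], [0, 0, 0], 0], [[0, 7, -7], [0, 0, 0], 0], [[0, 7, -7], [0, 0, 0], 0], [[0, 7, -7], [0, 0, 0], 0]], "squeeze": 20}}

```text
t: 19.98
tcp_pos: [0.5718, 0.2806, 0.2478]
tool_rot: [0.237, 0.742, 0.597, 0.193]
contact_force: [-0.3, -0.1, -1.1]
opening: 0.111
```

Run:
```python
from h import *
s=get_state();print(s["tcp_pos"],s["opening"],s["joint_pos"].round(2),rot(s["tool_rot"]).inv().apply(s["contact_force"]).round(1))
im=cams.grab_frame("wrist");cv2.imwrite("pics/w20.png",im[:,:,::-1])
M,u,l,n=slopeM(-12.3,35,-1);H=np.array([.519,.291,.12])
delta(H+(.109+.016)*u+.011*n,M)
im=cams.grab_frame("top");cv2.imwrite("pics/t20.png",cv2.resize(im[150:250,140:260][:,:,::-1],None,fx=6,fy=6,interpolation=cv2.INTER_CUBIC))
im=cams.grab_frame("scene");cv2.imwrite("pics/s20.png",cv2.resize(im[220:320,370:490][:,:,::-1],None,fx=6,fy=6,interpolation=cv2.INTER_CUBIC))
```

```text
[0.57176081 0.28062173 0.24775765] 0.1109313567908087 [ 0.52  0.09  1.76 -0.52  0.88 -0.59] [-0.2 -0.9  0.7]
t 20.02 shift [-0.13, 0.77, 6.27] turn [0.53, -0.21, -0.04] rows>= 1.0
```

View pics/w20.png

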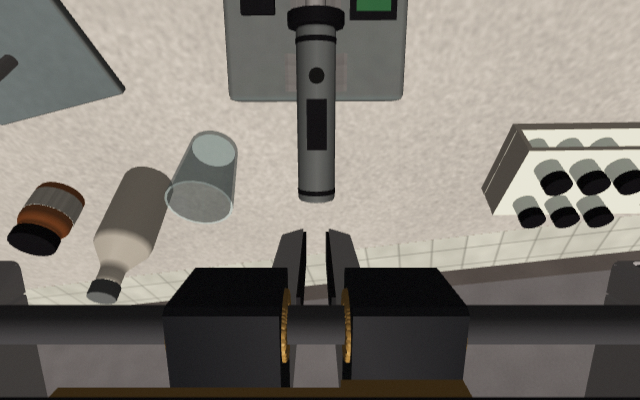

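View pics/s20.png

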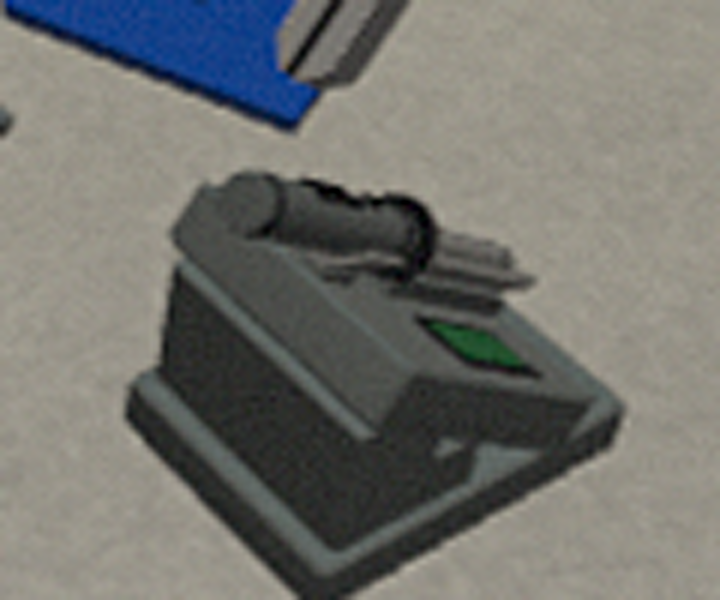

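Call:
{"method": "send_rows", "body": {"series": [[[-0.1, 0.8, 2], [0.5, 0, 0], 0], [[-0.1, 0.8, 5], [0.5, 0, 0], 0], [[-0.1, 0.8, 6.3], [0.5, 0, 0], 0], [[-0.1, 0.8, 6.3], [0.5, 0, 0], 0], [[-0.1, 0.3, 6.3], [0.5, 0, 0], 0], [[-0.1, 0.1, 6.3], [0.5, 0, 0], 0]]}}

```text
t: 20.88
tcp_pos: [0.6075, 0.2726, 0.1973]
tool_rot: [0.233, 0.742, 0.599, 0.191]
contact_force: [-0.2, 0.4, 0.2]
opening: 0.006
```

Run:
```python
from h import *
s=get_state();print(s["tcp_pos"],s["opening"],rot(s["tool_rot"]).inv().apply(s["contact_force"]).round(1))
im=cams.grab_frame("wrist");cv2.imwrite("pics/w21.png",im[:,:,::-1])
```

```text
[0.60748325 0.27264242 0.19728917] 0.0057621248894415295 [ 0.3 -0.1 -0.4]
```

View pics/w21.png

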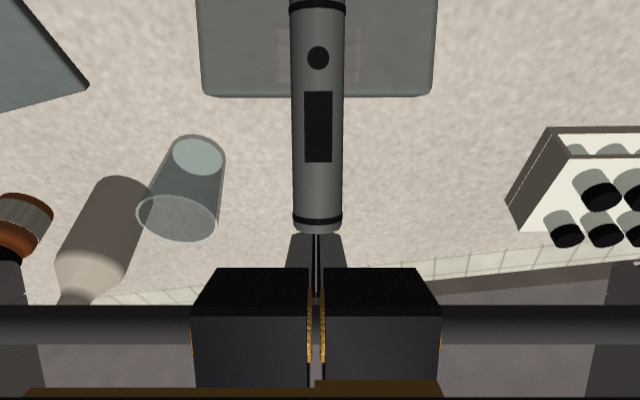

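Fingers are just behind the butt (318,232). Now push down the slope gently.

Call:
{"method": "send_rows", "body": {"series": [[[0, -0.3, 0], [0, 0, 0], 0], [[0, -0.5, 0], [0, 0, 0], 0], [[0, -0.7, 0], [0, 0, 0], 0]]}}

```text
t: 21.3
tcp_pos: [0.6038, 0.2739, 0.1956]
tool_rot: [0.235, 0.741, 0.599, 0.193]
contact_force: [7.3, -3.0, 3.0]
opening: 0.007
```

Run:
```python
from h import *
s=get_state();print(s["tcp_pos"],rot(s["tool_rot"]).inv().apply(s["contact_force"]).round(1))
```

```text
[0.60375436 0.27394989 0.19561396] [-1.4  8.1  2. ]
```

Call:
{"method": "send_rows", "body": {"series": [[[0, -0.4, 0], [0, 0, 0], 0], [[0, -0.5, 0], [0, 0, 0], 0]]}}

```text
t: 21.55
tcp_pos: [0.6031, 0.2749, 0.1966]
tool_rot: [0.237, 0.74, 0.598, 0.196]
contact_force: [7.9, -3.1, 3.5]
opening: 0.007
```

Call:
{"method": "send_rows", "body": {"series": [[[0, 0.8, 0], [0, 0, 0], 0], [[0, 1.5, -3], [0, 0, 0], 0], [[0, 1.5, -8], [0, 0, 0], 0], [[0, 1, -12], [0, 0, 0], 0], [[0, 1, -12], [0, 0, 0], 0]]}}

```text
t: 22.18
tcp_pos: [0.5422, 0.2887, 0.3032]
tool_rot: [0.237, 0.739, 0.598, 0.199]
contact_force: [-0.2, -0.5, -0.2]
opening: 0.003
```

Run:
```python
from h import *
import pickle
s=get_state();print(s["t"],s["tcp_pos"],s["contact_force"].round(1))
m=cams.camera_model("wrist");im=cams.grab_frame("wrist");cv2.imwrite("pics/w22.png",im[:,:,::-1]);pickle.dump((m,im,s),open("w22.pkl","wb"))
im=cams.grab_frame("scene");cv2.imwrite("pics/s22.png",cv2.resize(im[220:320,370:490][:,:,::-1],None,fx=6,fy=6,interpolation=cv2.INTER_CUBIC))
im=cams.grab_frame("top");cv2.imwrite("pics/t22.png",cv2.resize(im[150:250,140:260][:,:,::-1],None,fx=6,fy=6,interpolation=cv2.INTER_CUBIC))
```

```text
22.175 [0.54222733 0.28870784 0.30319622] [-0.2 -0.5 -0.2]
```

View pics/w22.png

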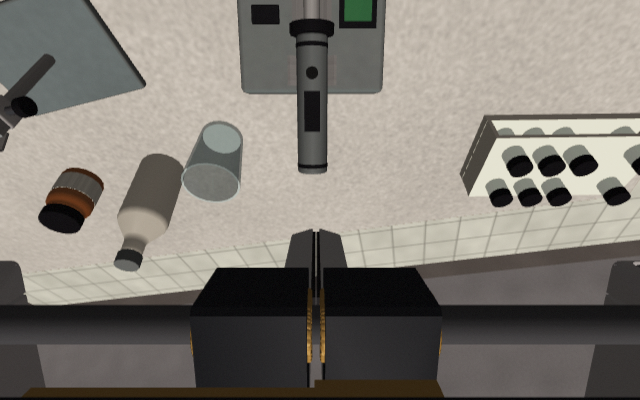

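View pics/s22.png

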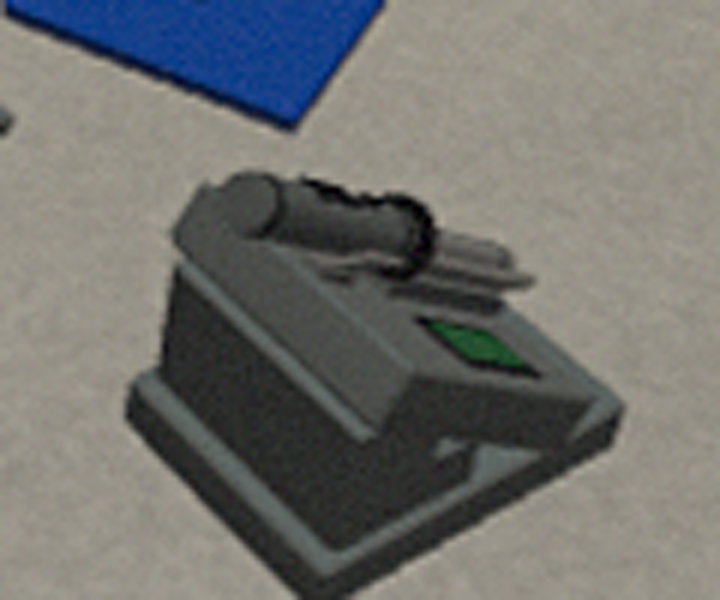

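View pics/t22.png

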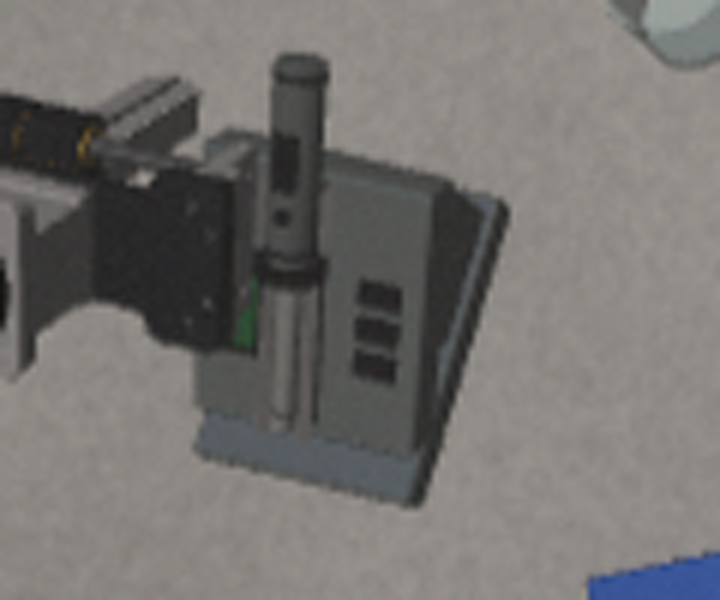

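Run:
```python
from cell import ticket,get_state
print(ticket.job_done()); print(get_state()["t"])
```

```text
the job is handed in; nothing more can be done
None
the job is handed in; nothing more can be done
```

The probe is back in its dock, shaft down in the groove with its collar against the groove's upper end. I handed it in at about 22 s; no verdict came back.

**What I did:**
1. I gripped the shaft just above the collar and lifted the probe out of the rack square to the slope.
2. I snapped the handle into the grey clip, let go completely and checked it in the pictures. It lay level, and the wrist force had dropped to about 0.
3. I took it again by the handle, about 57 mm behind the collar, and lowered it into the dock.
4. I slid it down until the collar met the groove end (8 N), let go, and pushed the butt with closed fingers.

**What the last checks showed:**
- The final push met about 8 N and nothing moved, so the probe was already home.
- The scene pictures before and after that push match, and the wrist view after letting go shows the collar flush with the groove.
- The gripper stood clear and the wrist force was about 0 at hand-in.
- The beaker, jar and wash bottle still stand where they did. I saw this in the pictures and did not measure it.

**What went wrong or disagreed:**
- My first descent into the dock met about 7 to 8 N. I took this to be the collar on the short handle V, because I was about 16 mm too far up the slope. I lifted it, moved it down the slope and lowered it again.
- The cameras disagreed by a few millimetres. The scene camera was furthest off, putting the clip up to 9 mm away from where the top camera did. I corrected the top and wrist views against the known tool position.
- The final collar and tip positions were judged from contact and pictures, not measured to the millimetre.

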